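Change the bench stapler over to long-leg staples

ROBOT

A 7-joint arm with a two-finger parallel gripper is mounted at the origin on a cart in front of the work surface, level with it; the furniture and walls round the work are solid. World frame = base frame: x ahead of the robot, y to its left, z up, the work surface at z = 0. Lengths are in m, angles in rad, forces in N, time in s.
With the tool pointing down it reaches from about 0.35 to 0.9 m from the base axis. Payload 8.1 kg.
Tool frame: the origin (TCP) lies at the very end of the fingers, on their centre line; the grasp point (between the pads) lies 19 mm behind it; z points along the fingers, y is the direction in which the jaws open and shut (so a half turn about z gives the same grasp; the last joint's range is limited). The gripper opens to 85 mm and grips with 20 to 120 N. Pads are 22 mm wide; open, the fingers measure 114 mm over their backs; the gripper's body (76 mm by 85 mm) begins 54 mm behind the grasp point. The pads swing forward as they close: fully open they stand 13 mm farther back than shut.
Start: joints at [-1.421, 0.434, 0.025, 1.573, -0.012, 1.134, -0.075], TCP at [0.156, 0.605, 0.231] pointing down, gripper open.
Joint ranges: [-2.62, 2.62], [-0.44, 2.09], [-1.27, 1.32], [0.08, 2.57], [-1.32, 4.46], [0.12, 2], [-2.74, 2.74]. Speed limits (rad/s): [2.22, 2.22, 3.01, 3.01, 3.14, 3.14, 3.14].

INTERFACE

Orientations are given as a unit quaternion [w, x, y, z].
In Python, from station import read_state, optics, job gives the robot as it stands.
- The arm moves only by the shell command python3 -m pendant 'ROWS' [OPENING] [FORCE]. ROWS is a JSON object of lists of equal length, an entry for each row: "xyz": the shift along the tool's x, y, z in m, a list of three; "turn": the turn, a rotation vector about the tool's x, y, z in degrees, a list of three. A call has exactly 10 rows; each row shifts and turns the commanded pose from where the row before left it, along the tool's axes as they then stand; what a row does not reach is not made up. A row lasts 1/10 s, in which the tool goes at most 50 mm and 8.59 degrees, less where a joint would pass 70% of its speed; a pose out of reach is approached as far as the arm can. A call with a gripper value outside its range is refused whole. OPENING is the opening, from 0 (shut) to 1 (fully open), set as the call begins (- or left out, the last holds). The fingers move at their own pace and stop on an object; FORCE is the grip in N (left out, the last holds). Time passes only in rows, so rows that do not move let the fingers close, or fill a call up. It gives the time, the measured TCP pose, the force and the opening at its end, in the units of the state.
- read_state(): the state, without advancing time (a new reading comes with each control period).
- optics.get_image(name): name is "side" or "top"; returns the picture (384x512x3 uint8, blue, green, red); there is no depth.
- optics.camera_info(name): a dict with "fx", "fy", "cx", "cy" (pixels), "position" and "attitude" of the camera in the world. Camera axes: x right, y down, z forward; pixel columns grow to the right and rows downward; lengths in m; the calibration is good to about 2 mm. A picture is of the moment at which its call begins. camera_info takes no time and is no camera call.
- job.close_job(): hands the job in, once; it reports no verdict.
The state is a dict: "clock": time; "q": joint angles; "qd": joint speeds; "tau": joint torques, N m; "tool_pos": TCP position; "tcp_rot": TCP orientation; "force": force on the tool from outside, world axes, zero at the start; "wrist_torque": the same for the moment, N m; "gripper_width": opening from 0.0 (shut) to 1.0 (fully open).
Only numpy, scipy, OpenCV 4.12 (cv2) and the standard library are available. Lean on these libraries where they do the work, as an engineer would, in place of code of your own. Each camera call takes 0.05 s, during which the arm holds its last target. There are 200 camera calls.

TASK

Change the bench stapler over to long-leg staples. Draw its bolt and pull the rail out, lift the stick of short-leg staples out of the magazine and stand it on the floor of the steel tray, then set every tall, long-leg stick that stands on the bench, legs down, end to end in the channel. Push the rail fully home so that the follower presses on the new sticks, and shoot the bolt all the way into its keeper; do not knock over the dial gauge.

Things in the scene. Friction and masses are not known exactly. Their poses are not given: they have to be found in the camera images.
- stapler: grey cast bench stapler, fixed. Origin: on the table under the nose face, on the channel's centre line. x runs along the channel from the drive head to the tail (roughly to the robot's left), z up. Base plate x = -100 to 270, y = -95 to 43 mm, 12 high. The head: x = -85 to 0, 64 wide, 104 mm above the table, with an air cylinder (42 mm wide, axis at x = -58) up to 170 mm.
- channel (a point): middle of the channel floor at the nose face, 45 mm above the table, axes as the stapler's. The channel runs x = 0 to 210 mm, 40 mm wide inside; its walls with slightly flared lips (50 mm over all) stand 10 mm high; a core 18 wide, 8 high runs between the staples' legs. Sticks lie in it lengthwise, legs on its floor, first at the nose; with the rail drawn 204 mm are free ahead of the follower.
- rail (a joint): sliding cover rail over the channel, m: 0 = home (closed), 0.20 = fully drawn towards the tail (+x of the stapler). Stiff (about 6 N of friction), stays where it is left. Its roof (218 long, 62 wide, top 86 mm above the table, underside 38 mm over the channel floor) covers the sticks when home. The bolt blocks it unless drawn.
- rail_handle (a point): top centre of the rail's upright black pull handle, 121 mm above the table; the handle is 14 mm thick along the stapler's x, 44 wide along y and 30 tall, on a 6 mm foot on the roof. At x = 198 mm of the stapler when the rail is home; it moves with the rail.
- follower (a joint): spring follower that rides under the rail and presses towards the nose, m: 0 = resting fully forward in the rail, grows as sticks push it back into the rail (max 0.19). Pressed with 2 N at 0 and 10 N per m more. With the rail home it reads about 0.046 for each stick loaded.
- follower_face (a point): centre of the follower's front face (35 mm wide), 20 mm above the channel floor; at x = 4 mm of the stapler with the rail home and no sticks, 204 mm with the rail drawn.
- bolt (a joint): barrel bolt on the stapler's -y side (the side away from the robot), m: 0 = shot into the keeper on the rail, 0.026 = fully drawn, moving towards the stapler's -y. About 1.5 N of friction, stays where left. It enters the keeper only when the rail is home (within about 3 mm).
- bolt_knob (a point): top centre of the bolt's upright round knob, 14 mm in diameter, standing 29 mm high, its top 102 mm above the table and its foot 73 mm, just above the 70 mm high barrels; at x = 198, y = -65 mm of the stapler when shot.
- tray: shallow steel tray, 120 (its x) x 160 (its y) x 20 tall, walls and floor 3 mm thick, fixed; origin at the centre of its underside. A short stick already stands in its -y half; the +y half is free.
- short_old: stick of short-leg staples, bright steel wires side by side: an upside-down U, 46 long (its x axis) x 36 wide (y) x 22 tall (z up), hollow underneath, legs 3 mm thick, 80 g (+-20 %). Origin: centre of the underside (points of the legs). At the start it is in the channel, against the nose, under the closed rail with the follower pressed on it.
- long_1: stick of long-leg staples, bright steel wires side by side: an upside-down U, 46 long (its x axis) x 36 wide (y) x 34 tall (z up), hollow underneath, legs 3 mm thick, 80 g (+-20 %). Origin: centre of the underside (points of the legs). Stands legs down on the bench. Two to four of these long sticks are present.
- long_2: stick of long-leg staples, bright steel wires side by side: an upside-down U, 46 long (its x axis) x 36 wide (y) x 34 tall (z up), hollow underneath, legs 3 mm thick, 80 g (+-20 %). Origin: centre of the underside (points of the legs). Stands legs down on the bench. Two to four of these long sticks are present.
- long_3: stick of long-leg staples, bright steel wires side by side: an upside-down U, 46 long (its x axis) x 36 wide (y) x 34 tall (z up), hollow underneath, legs 3 mm thick, 80 g (+-20 %). Origin: centre of the underside (points of the legs). Stands legs down on the bench. Two to four of these long sticks are present.
- long_4: stick of long-leg staples, bright steel wires side by side: an upside-down U, 46 long (its x axis) x 36 wide (y) x 34 tall (z up), hollow underneath, legs 3 mm thick, 80 g (+-20 %). Origin: centre of the underside (points of the legs). Stands legs down on the bench. Two to four of these long sticks are present.
- short_spare: stick of short-leg staples, bright steel wires side by side: an upside-down U, 46 long (its x axis) x 36 wide (y) x 22 tall (z up), hollow underneath, legs 3 mm thick, 80 g (+-20 %). Origin: centre of the underside (points of the legs). Stands in the tray, long side along the tray's y, 40 mm to -y of its middle; stays there.
- dial_gauge: dial gauge on a small foot, 30 x 61 x 70, standing behind the stapler; leave it alone. Origin: centre of its underside.
Mind the look-alikes: they are no part of the job. Leave any green look-alike of the long_2 alone.

How it is judged:
By the outcome, as a careful person would: the job done as asked, in the order asked, and still so for the second after the job is handed in, with the robot touching nothing.
Of long_1, long_2, long_3, long_4 only 2 to 4 are there at a start; the rules pass over those that are not, and their reading is None.
At some moment in a run one of long_1, long_2, long_3, long_4 may be knocked a few centimetres aside while the robot is not near it.
Once in a run the grip may slacken for a moment while it holds something.
It also fails if it takes over 210 s, if anything falls off the work surface, if the arm or the gripper's body presses on something with over 40 N, if the wrist force passes 120 N, or if a joint passes its speed limit or range.

## Working session

There is one attempt and no reset: what is moved stays moved. The work goes in short steps, Python scripts to look and compute and a shell command to move; the robot and the scene stay as the last step left them, time stands still between calls to the robot, and variables do not carry over. Pictures are saved under pics/ and viewed, about 12 in all and at most 16, crops included, and the job is handed in when it is done.

```bash
ls; mkdir -p pics
cat > h.py <<'E'
import numpy as np, cv2
from station import read_state, optics, job
from scipy.spatial.transform import Rotation as R
def cam(n):
    c=optics.camera_info(n); a=np.array(c['attitude'],float)
    M=a if a.shape==(3,3) else R.from_quat(a[[1,2,3,0]]).as_matrix()
    return c,M,np.array(c['position'])
def ray(n,u,v,z=None):
    c,M,p=cam(n); d=M@np.array([(u-c['cx'])/c['fx'],(v-c['cy'])/c['fy'],1]); d/=np.linalg.norm(d)
    return (p,d) if z is None else p+d*(z-p[2])/d[2]
def proj(n,P):
    c,M,p=cam(n); q=M.T@(np.array(P)-p); return np.array([c['fx']*q[0]/q[2]+c['cx'],c['fy']*q[1]/q[2]+c['cy']])
def tri(u1,u2):
    p,d=ray('top',*u1); r,e=ray('side',*u2)
    A=np.stack([d,-e],1); s=np.linalg.lstsq(A,r-p,rcond=None)[0]
    a,b=p+s[0]*d,r+s[1]*e; return (a+b)/2,np.linalg.norm(a-b)
def shot(n,f,crop=None,k=1):
    im=optics.get_image(n); cv2.imwrite(f'pics/raw_{f}.png',im)
    if crop: x0,y0,x1,y1=crop; im=im[y0:y1,x0:x1]
    im=cv2.resize(im,None,fx=k,fy=k,interpolation=cv2.INTER_CUBIC); cv2.imwrite(f'pics/{f}.png',im)
def st():
    s=read_state(); print({k:np.round(s[k],4).tolist() for k in('clock','tool_pos','tcp_rot','force','gripper_width')})
E
python3 - <<'E'
from h import *
for n in('top','side'):
    print(n,optics.camera_info(n)); shot(n,n+'0',None,1.5)
st()
E
```

```text
pics
top {'fx': 362.020295183322, 'fy': 362.020295183322, 'cx': 256.36312506387384, 'cy': 189.9378204303331, 'position': array([0.38099693, 0.02278476, 1.02824082]), 'attitude': array([ 0.0695698 , -0.70316483,  0.7046267 , -0.06496523])}
side {'fx': 461.1951630392076, 'fy': 461.1951630392076, 'cx': 255.33610294807116, 'cy': 185.08486048079033, 'position': array([0.23034618, 0.95830331, 0.59581483]), 'attitude': array([ 0.08807342, -0.15417011,  0.8334561 , -0.52328346])}
{'clock': 0.1, 'tool_pos': [0.1563, 0.6047, 0.2306], 'tcp_rot': [-0.0, 0.1261, 0.992, -0.0007], 'force': [-0.5149, -0.0242, -0.7184], 'gripper_width': 0.9994}
```

View pics/top0.png

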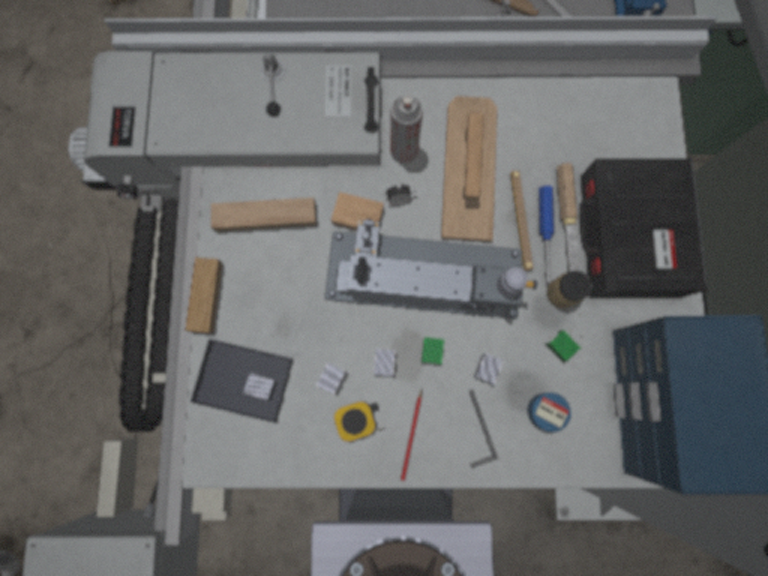

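View pics/side0.png

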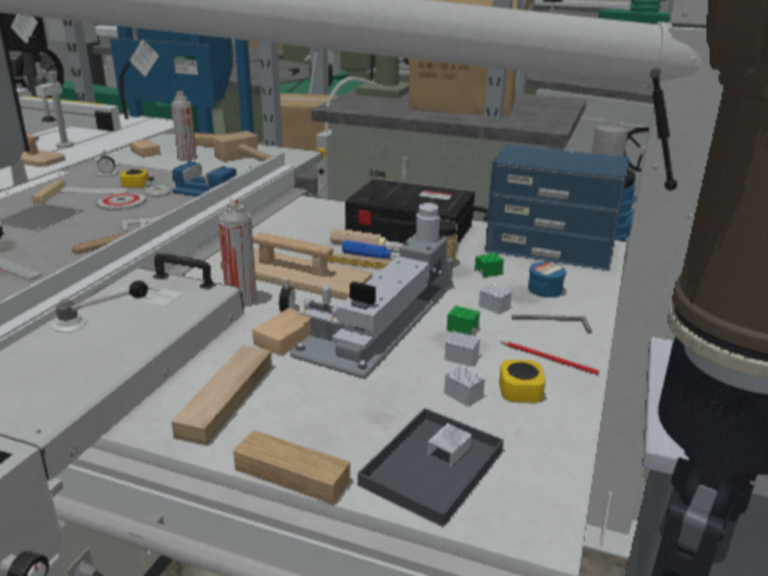

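Top view: the stapler runs right (head, px 515,283) to left (tail handle 362,270). The tray is at 242,381. The white sticks are at (332,377), (385,362) and (488,368), with two green decoys. I'll crop next for detail.

Run:
```python
from h import *
t=cv2.imread('pics/raw_top0.png'); s=cv2.imread('pics/raw_side0.png')
a=cv2.resize(t[140:285,205:365],None,fx=5,fy=5,interpolation=cv2.INTER_CUBIC)[:600]
c=cv2.resize(t[140:260,205:365],None,fx=5,fy=5,interpolation=cv2.INTER_CUBIC)
cv2.imwrite('pics/c1.png',c)
cv2.imwrite('pics/c2.png',cv2.resize(s[130:280,180:380],None,fx=4,fy=4,interpolation=cv2.INTER_CUBIC))
```

```text
(no output)
```

View pics/c1.png

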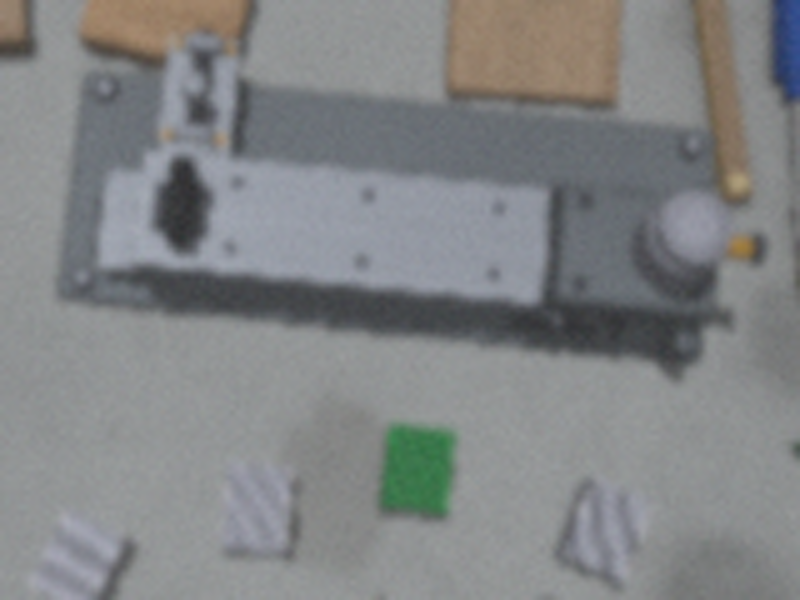

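View pics/c2.png

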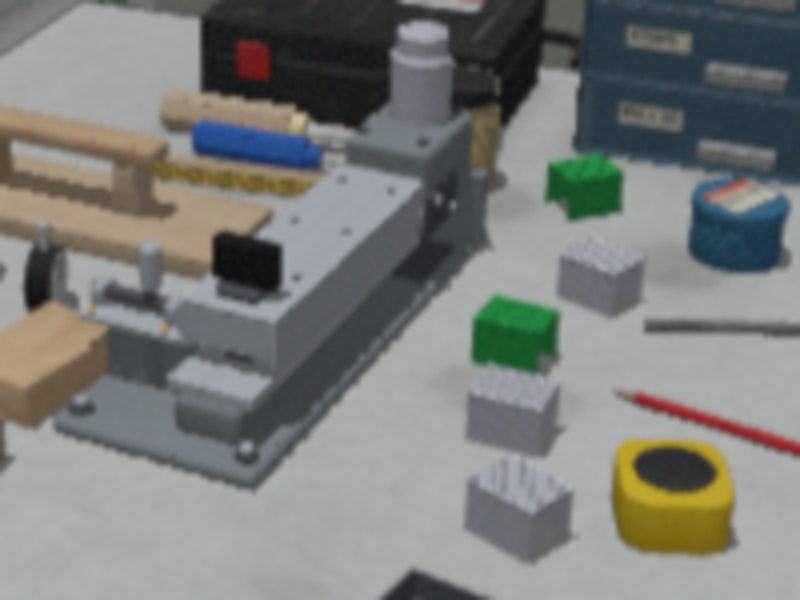

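Side view: the handle top is near crop (248,238) and the bolt knob top near (150,245). Three white sticks stand at similar heights, all tall. The top view shows the plate corners clearly. Next I compute positions.

Run:
```python
from h import *
T=lambda x,y:(205+x/5,140+y/5); S=lambda x,y:(180+x/4,130+y/4)
loc=[(.270,-.095),(.270,.043),(-.100,-.095)]
px=[T(83,73),T(60,298),T(720,128)]
W=np.array([ray('top',*p,.012)[:2] for p in px]); L=np.array(loc)
def kab(L,W):
    l,w=L-L.mean(0),W-W.mean(0); a=np.arctan2((l[:,0]*w[:,1]-l[:,1]*w[:,0]).sum(),(l*w).sum())
    c,s=np.cos(a),np.sin(a); Q=np.array([[c,-s],[s,c]]); t=W.mean(0)-Q@L.mean(0); return a,t,Q
a,t,Q=kab(L,W); print('stapler yaw',np.degrees(a),'t',t); print('res',(L@Q.T+t-W)*1e3)
f=lambda x,y,z:np.r_[Q@[x,y]+t,z]
for n,p in dict(knob=(.198,-.065,.102),knobfoot=(.198,-.065,.073),handle=(.198,0,.121),hL=(.198,-.022,.121),hR=(.198,.022,.121),roofn=(0,.031,.086),nose_top=(0,.032,.104),cyl=(-.058,0,.17),p4=(-.1,.043,.012)).items():
    u,v=proj('top',f(*p)); q,r=proj('side',f(*p)); print(n,f(*p).round(4),'top crop',round((u-205)*5),round((v-140)*5),'side crop',round((q-180)*4),round((r-130)*4))
print('handle tri',tri(T(178,205),S(248,239)))
for nm,zz in(('top',.034),('side',.034)):
    im=cv2.imread(f'pics/raw_{nm}0.png').astype(int)
    b,g,r=[cv2.GaussianBlur(im[...,i].astype(np.float32),(0,0),1.2) for i in range(3)]
    m=((b-g>9)&(np.abs(r-g)<25)&(g>90)).astype(np.uint8) if nm=='top' else ((b-g>6)&(g>110)).astype(np.uint8)
    cs,_=cv2.findContours(m,0,2)
    for c in cs:
        A=cv2.contourArea(c)
        if 60<A<1500:
            M=cv2.moments(c);u,v=M['m10']/M['m00'],M['m01']/M['m00']
            w=ray(nm,u,v,zz)
            if w[0]<.5 and w[0]>.2:
                rr=cv2.minAreaRect(c)
                bp=cv2.boxPoints(rr); Wb=np.array([ray(nm,*q,zz)[:2] for q in bp])
                e=[np.linalg.norm(Wb[1]-Wb[0]),np.linalg.norm(Wb[2]-Wb[1])]; k=int(np.argmax(e)); d=Wb[k+1]-Wb[k]
                print(nm,A,(round(u,1),round(v,1)),w.round(4),np.round(e,3),'rot',round(np.degrees(np.arctan2(d[1],d[0]))%180,1))
```

```text
stapler yaw 84.43352480767808 t [ 0.56351527 -0.13015235]
res [[ 2.01649981 -1.14245413]
 [-2.41731385  1.36959018]
 [ 0.40081405 -0.22713606]]
knob [0.6474 0.0606 0.102 ] top crop 196 87 side crop 160 240
knobfoot [0.6474 0.0606 0.073 ] top crop 199 102 side crop 161 283
handle [0.5827 0.0669 0.121 ] top crop 182 199 side crop 257 234
hL [0.6046 0.0648 0.121 ] top crop 187 157 side crop 223 227
hR [0.5608 0.069  0.121 ] top crop 178 241 side crop 291 242
roofn [ 0.5327 -0.1271  0.086 ] top crop 553 305 side crop 433 174
nose_top [ 0.5317 -0.127   0.104 ] top crop 558 301 side crop 436 150
cyl [ 0.5579 -0.1879  0.17  ] top crop 704 225 side crop 429 22
p4 [ 0.511  -0.2255  0.012 ] top crop 709 363 side crop 496 220
handle tri (array([0.58339572, 0.07005126, 0.11839382]), np.float64(0.006802135226263356))
top 167.5 (171.7, 257.2) [0.3883 0.2583 0.034 ] [0.035 0.044] rot 72.0
top 135.0 (220.1, 251.9) [0.4021 0.1277 0.034 ] [0.039 0.029] rot 154.0
top 109.5 (325.7, 245.6) [ 0.4186 -0.1588  0.034 ] [0.037 0.029] rot 151.6
top 120.5 (255.7, 241.3) [0.4304 0.0311 0.034 ] [0.027 0.038] rot 179.8
side 292.5 (299.5, 291.9) [0.3877 0.2736 0.034 ] [0.05 0.05] rot 163.5
side 177.0 (309.3, 251.7) [0.4039 0.1357 0.034 ] [0.043 0.052] rot 152.8
side 122.5 (308.1, 228.4) [0.4309 0.0427 0.034 ] [0.037 0.044] rot 1.6
side 91.0 (329.6, 194.9) [ 0.4209 -0.1475  0.034 ] [0.044 0.048] rot 101.3
```

Run:
```python
from h import *
from scipy.optimize import least_squares
T=lambda x,y:(205+(x+.5)/5-.5,140+(y+.5)/5-.5); S=lambda x,y:(180+(x+.5)/4-.5,130+(y+.5)/4-.5)
F=[('top',(.27,-.095,.012),T(83,73)),('top',(.27,.043,.012),T(60,298)),('top',(-.1,-.095,.012),T(720,128)),('top',(-.1,.043,.012),T(697,362)),
('top',(.198,0,.121),T(182,203)),('top',(-.058,0,.17),T(693,215)),('top',(0,.031,.086),T(548,303)),
('side',(.198,0,.121),S(248,238)),('side',(.198,-.065,.102),S(150,245)),('side',(-.058,0,.17),S(422,30)),('side',(0,.031,.086),S(425,182)),('side',(.27,.043,.012),S(255,487)),('side',(.27,-.095,.012),S(55,420))]
def wp(p,l): c,s=np.cos(p[2]),np.sin(p[2]); return [p[0]+c*l[0]-s*l[1],p[1]+s*l[0]+c*l[1],l[2]]
def res(p,sub): return np.concatenate([proj(n,wp(p,l))-o for n,l,o in sub])
for name in('top','side','both'):
    sub=[f for f in F if name in('both',f[0])]
    r=least_squares(res,[.563,-.127,1.473],args=(sub,)); print(name,r.x[:2].round(4),np.degrees(r.x[2]).round(2)); print(r.fun.reshape(-1,2).round(1).tolist())
p=r.x
print('handle tri',tri(T(182,203),S(248,238)),'roofcorner',tri(T(548,303),S(425,182)),'cyl',tri(T(693,215),S(422,30)))
for n,l in dict(knob=(.198,-.065,.102),handle=(.198,0,.121),drawn=(.398,0,.121),nose=(.023,0,.05)).items(): print(n,np.round(wp(p,l),4))
```

```text
top [ 0.5658 -0.1269] 84.62
[[-0.4, -0.7], [-1.2, 0.8], [-0.8, -0.6], [1.6, -0.2], [-0.9, -1.1], [1.2, 1.5], [0.2, -0.0]]
side [ 0.5664 -0.1212] 84.53
[[0.1, 0.9], [0.3, 0.6], [0.2, -0.7], [0.5, -0.4], [0.5, -1.3], [-1.5, 0.5]]
both [ 0.5666 -0.1255] 84.48
[[-0.8, -1.2], [-1.7, 0.3], [-1.2, -0.8], [1.0, -0.4], [-1.4, -1.5], [0.6, 1.2], [-0.4, -0.3], [0.7, 0.1], [0.9, -0.1], [0.6, -1.2], [0.9, -1.0], [1.0, -2.3], [-0.8, -0.5]]
handle tri (array([0.58505828, 0.06892369, 0.11924563]), np.float64(0.006287135966499012)) roofcorner (array([ 0.53692369, -0.12380541,  0.0819223 ]), np.float64(0.0029176892882044987)) cyl (array([ 0.56368616, -0.18296442,  0.16640701]), np.float64(0.0022965140382933814))
knob [0.6503 0.0654 0.102 ]
handle [0.5856 0.0716 0.121 ]
drawn [0.6049 0.2707 0.121 ]
nose [ 0.5688 -0.1026  0.05  ]
```

```bash
cat >> h.py <<'E'
SX,SY,SA=.5662,-.125,np.radians(84.5)
def sw(x,y,z): c,s=np.cos(SA),np.sin(SA); return np.array([SX+c*x-s*y,SY+s*x+c*y,z])
def go(P,yaw=None):
    """total turn about tool z (deg) then total tool-frame shift to reach P with tool y axis at world angle yaw(deg, mod 180)"""
    s=read_state(); q=np.array(s['tcp_rot']); M=R.from_quat(q[[1,2,3,0]]).as_matrix()
    cur=np.degrees(np.arctan2(M[1,1],M[0,1])); d=0
    if yaw is not None: d=-((yaw-cur+90)%180-90)
    N=M@R.from_rotvec([0,0,d],degrees=True).as_matrix()
    tilt=M.T@np.array([0,0,-1])
    print('t',s['clock'],'pos',np.round(s['tool_pos'],4),'yaw',round(cur,2),'tilt',tilt.round(4)[:2],'| turn z',round(d,2),'shift mm',((N.T@(np.array(P)-s['tool_pos']))*1e3).round(1),'F',np.round(s['force'],1),'w',round(float(s['gripper_width']),3),'q7',round(float(s['q'][6]),2))
E
python3 - <<'E'
from h import *
for p in((253,108),(100,110),(253,45)): print(p,[ray('top',*p,z).round(3).tolist() for z in(.0,.1,.2)])
print('cab top corner side (245,305)/1.5 & top (380,160)/1.5',tri((380/1.5,160/1.5),(242/1.5,300/1.5)))
print('gauge',tri((399/1.5,190/1.5),(287/1.5,285/1.5)))
go(np.r_[sw(.198,-.065,0)[:2],.16],84.5)
E
```

```text
(253, 108) [[0.832, 0.039, 0.0], [0.788, 0.038, 0.1], [0.744, 0.036, 0.2]]
(100, 110) [[0.827, 0.503, 0.0], [0.784, 0.456, 0.1], [0.741, 0.41, 0.2]]
(253, 45) [[1.042, 0.039, 0.0], [0.978, 0.038, 0.1], [0.914, 0.036, 0.2]]
cab top corner side (245,305)/1.5 & top (380,160)/1.5 (array([0.82539945, 0.03835563, 0.02853094]), np.float64(0.003737799943513709))
gauge (array([0.75417296, 0.00221596, 0.05427665]), np.float64(0.00527526458731362))
t 0.1 pos [0.1563 0.6047 0.2306] yaw 75.51 tilt [0.0001 0.0014] | turn z -8.99 shift mm [-543.  -488.9   71.2] F [-0.5 -0.  -0.7] w 0.999 q7 -0.08
```

```bash
python3 -m pendant '{"xyz":[[0,0,0],[0,0,0],[-27,-24.4,3],[-27,-24.4,3],[-27,-24.4,3],[-27,-24.4,3],[-27,-24.4,3],[-27,-24.4,3],[-27,-24.4,3],[-27,-24.4,3]],"turn":[[0,0,-4.5],[0,0,-4.5],[0,0,0],[0,0,0],[0,0,0],[0,0,0],[0,0,0],[0,0,0],[0,0,0],[0,0,0]]}' 0.6 40; echo; python3 -c "
from h import *
go(np.r_[sw(.198,-.065,0)[:2],.16],84.5)"
```

```text
clock: 1.1
tool_pos: [0.4261, 0.309, 0.1982]
tcp_rot: [-0.0, 0.048, 0.999, -0.0]
force: [1.9, 0.5, -0.8]
gripper_width: 0.6

t 1.1 pos [0.4261 0.309  0.1982] yaw 84.52 tilt [-0.0002  0.0001] | turn z 0.02 shift mm [-246.1 -220.6   38.2] F [ 1.9  0.5 -0.8] w 0.6 q7 0.79
```

Units slip: I typed mm where metres are required, and the row cap limited the shift, so the arm came out on the same line. Metres from here on.

```bash
python3 -m pendant '{"xyz":[[-0.031,-0.0276,0.003],[-0.031,-0.0276,0.003],[-0.031,-0.0276,0.003],[-0.031,-0.0276,0.003],[-0.031,-0.0276,0.003],[-0.031,-0.0276,0.003],[-0.031,-0.0276,0.003],[-0.029,-0.0276,0.003],[0,0,0.004],[0,0,0]],"turn":[[0,0,0],[0,0,0],[0,0,0],[0,0,0],[0,0,0],[0,0,0],[0,0,0],[0,0,0],[0,0,0],[0,0,0]]}' 0.5 40; echo; python3 -c "
from h import *
go(np.r_[sw(.198,-.065,0)[:2],.16],84.5)
shot('side','k1',(160,90,320,240),4)
P=np.array(read_state()['tool_pos']); print((proj('side',P)-[160,90])*4)
"
```

```text
clock: 2.1
tool_pos: [0.6486, 0.0662, 0.1692]
tcp_rot: [-0.001, 0.049, 0.999, -0.0]
force: [-0.4, 0.2, 0.2]
gripper_width: 0.504

t 2.1 pos [0.6486 0.0662 0.1692] yaw 84.38 tilt [-0.002   0.0008] | turn z -0.12 shift mm [-1.4 -0.3  9.2] F [-0.4  0.2  0.2] w 0.504 q7 1.39
[231.38156044 300.88391558]
```

View pics/k1.png

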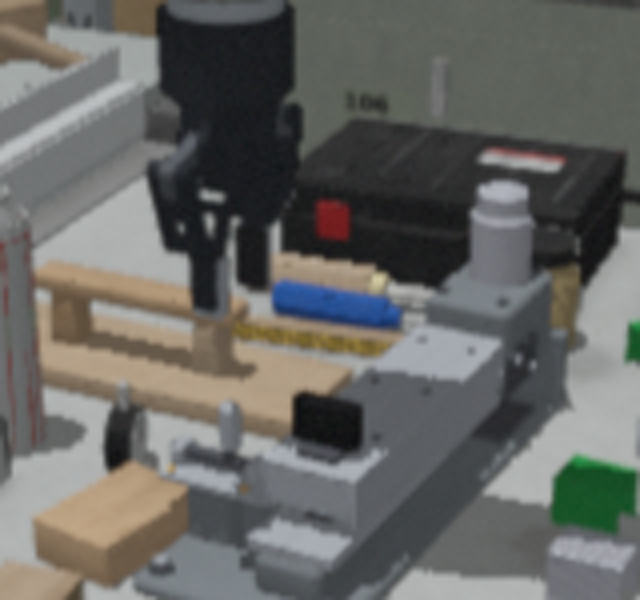

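Tips straddle crop (230,300) and the projected TCP is (231,301), so the side camera agrees with the robot. The knob top at (232,405) lies right below. Descending.

```bash
python3 -m pendant '{"xyz":[[-0.001,0.001,0.015],[0,0.001,0.015],[0,0,0.015],[0,0,0.015],[0,0,0.012],[0,0,0.01],[0,0,0.007],[0,0,0],[0,0,0],[0,0,0]],"turn":[[0,0,0],[0,0,0],[0,0,0],[0,0,0],[0,0,0],[0,0,0],[0,0,0],[0,0,0],[0,0,0],[0,0,0]]}' 0.5 30; python3 -m pendant '{"xyz":[[0,0,0],[0,0,0],[0,0,0],[0,0,0],[0,0,0],[0,0,0],[0,0,0],[0,0,0],[0,0,0],[0,0,0]],"turn":[[0,0,0],[0,0,0],[0,0,0],[0,0,0],[0,0,0],[0,0,0],[0,0,0],[0,0,0],[0,0,0],[0,0,0]]}' 0 30; python3 -c "
from h import *
go(np.r_[sw(.198,-.091,0)[:2],.08],84.5)"
```

```text
clock: 3.15
tool_pos: [0.6507, 0.0694, 0.0822]
tcp_rot: [0.001, 0.048, 0.999, 0.0]
force: [-0.4, 1.0, -0.5]
gripper_width: 0.501
clock: 4.15
tool_pos: [0.6504, 0.0633, 0.0824]
tcp_rot: [0.0, 0.05, 0.999, -0.003]
force: [-2.8, -12.9, 6.8]
gripper_width: 0.143
t 4.15 pos [0.6504 0.0633 0.0824] yaw 84.25 tilt [0.0012 0.0056] | turn z -0.25 shift mm [-25.2   2.5   2.4] F [ -2.8 -12.9   6.8] w 0.143 q7 1.4
```

```bash
sed -i 's/SX,SY,SA=.5662,-.125/SX,SY,SA=.5662,-.1276/' h.py; python3 -m pendant '{"xyz":[[0,-0.006,0],[-0.004,0,0],[-0.004,0,0],[-0.004,0,0],[-0.004,0,0],[-0.004,0,0],[-0.004,0,0],[-0.004,0,0],[-0.002,0,0],[0,0,0]],"turn":[[0,0,0],[0,0,0],[0,0,0],[0,0,0],[0,0,0],[0,0,0],[0,0,0],[0,0,0],[0,0,0],[0,0,0]]}' 0 30;  python3 -c "
from h import *
go(np.r_[sw(.198,-.091,0)[:2],.08],84.5)"
```

```text
clock: 5.15
tool_pos: [0.6755, 0.0605, 0.0821]
tcp_rot: [-0.004, 0.048, 0.999, -0.0]
force: [-18.9, -0.3, 19.5]
gripper_width: 0.148
t 5.15 pos [0.6755 0.0605 0.0821] yaw 84.52 tilt [-0.0079  0.0007] | turn z 0.02 shift mm [-0.3  0.3  2.1] F [-18.9  -0.3  19.5] w 0.148 q7 1.42
```

The end stop is reached (25 mm travel, 19 N), so the bolt is drawn. Release and move to the handle.

```bash
python3 -m pendant '{"xyz":[[0.003,0,0],[0,0,0],[0,0,0],[0,0,0],[0,0,-0.02],[0,0,-0.02],[0,0,-0.02],[0,0,-0.01],[0,0,0],[0,0,0]],"turn":[[0,0,0],[0,0,0],[0,0,0],[0,0,0],[0,0,0],[0,0,0],[0,0,0],[0,0,0],[0,0,0],[0,0,0]]}' 0.5 30;  python3 -c "
from h import *
go(np.r_[sw(.198,0,0)[:2],.097],84.5)"
```

```text
clock: 6.15
tool_pos: [0.6761, 0.0608, 0.1507]
tcp_rot: [-0.0, 0.048, 0.999, -0.0]
force: [-0.4, -0.1, -0.6]
gripper_width: 0.499
t 6.15 pos [0.6761 0.0608 0.1507] yaw 84.51 tilt [-0.0006  0.0001] | turn z 0.01 shift mm [91.3 -0.1 53.8] F [-0.4 -0.1 -0.6] w 0.499 q7 1.41
```

```bash
python3 -m pendant '{"xyz":[[0.03,0,0],[0.03,0,0],[0.031,0,0],[0,0,0.015],[0,0,0.015],[0,0,0.014],[0,0,0.008],[0,0,0],[0,0,0],[0,0,0]],"turn":[[0,0,0],[0,0,0],[0,0,0],[0,0,0],[0,0,0],[0,0,0],[0,0,0],[0,0,0],[0,0,0],[0,0,0]]}' 0.5 60; python3 -m pendant '{"xyz":[[0,0,0],[0,0,0],[0,0,0],[0,0,0],[0,0,0],[0,0,0],[0,0,0],[0,0,0],[0,0,0],[0,0,0]],"turn":[[0,0,0],[0,0,0],[0,0,0],[0,0,0],[0,0,0],[0,0,0],[0,0,0],[0,0,0],[0,0,0],[0,0,0]]}' 0 60; python3 -c "
from h import *
go(np.r_[sw(.398,0,0)[:2],.099],84.5)"
```

```text
clock: 7.15
tool_pos: [0.5864, 0.0695, 0.0999]
tcp_rot: [0.0, 0.048, 0.999, 0.0]
force: [0.0, 0.2, 0.3]
gripper_width: 0.501
clock: 8.15
tool_pos: [0.5862, 0.0698, 0.1001]
tcp_rot: [0.0, 0.048, 0.999, 0.0]
force: [-1.7, 1.3, 5.9]
gripper_width: 0.146
t 8.15 pos [0.5862 0.0698 0.1001] yaw 84.5 tilt [ 0.0009 -0.0007] | turn z 0.0 shift mm [  1.  199.6   1.2] F [-1.7  1.3  5.9] w 0.146 q7 1.38
```

```bash
python3 -m pendant '{"xyz":[[0,0.005,0],[0,0.01,0],[0,0.012,0],[0,0.013,0],[0,0.013,0],[0,0.013,0],[0,0.013,0],[0,0.013,0],[0,0.013,0],[0,0.01,0]],"turn":[[0,0,0],[0,0,0],[0,0,0],[0,0,0],[0,0,0],[0,0,0],[0,0,0],[0,0,0],[0,0,0],[0,0,0]]}' 0 60; python3 -c "
from h import *
go(np.r_[sw(.398,0,0)[:2],.099],84.5)"
```

```text
clock: 9.15
tool_pos: [0.5979, 0.1822, 0.1]
tcp_rot: [0.001, 0.049, 0.999, -0.001]
force: [0.4, -6.4, 6.7]
gripper_width: 0.146
t 9.15 pos [0.5979 0.1822 0.1   ] yaw 84.41 tilt [0.0016 0.002 ] | turn z -0.09 shift mm [ 1.8 86.6  0.8] F [ 0.4 -6.4  6.7] w 0.146 q7 1.2
```

```bash
python3 -m pendant '{"xyz":[[0,0.012,0],[0,0.012,0],[0,0.012,0],[0,0.012,0],[0,0.012,0],[0,0.012,0],[0,0.009,0],[0,0.005,0],[0,0.003,0],[0,0,0]],"turn":[[0,0,0],[0,0,0],[0,0,0],[0,0,0],[0,0,0],[0,0,0],[0,0,0],[0,0,0],[0,0,0],[0,0,0]]}' 0 60; python3 -c "
from h import *
go(np.r_[sw(.398,0,0)[:2],.099],84.5)"
```

```text
clock: 10.15
tool_pos: [0.6069, 0.2688, 0.1001]
tcp_rot: [0.001, 0.049, 0.999, -0.002]
force: [0.5, -9.4, 6.8]
gripper_width: 0.149
t 10.15 pos [0.6069 0.2688 0.1001] yaw 84.34 tilt [0.0019 0.0038] | turn z -0.16 shift mm [ 2.5 -0.5  1.1] F [ 0.5 -9.4  6.8] w 0.149 q7 1.08
```

```bash
sed -i 's/SX,SY,SA=.5662,-.1276,np.radians(84.5)/SX,SY,SA=.5657,-.1276,np.radians(84.2)/' h.py; python3 -m pendant '{"xyz":[[0,-0.001,0],[0,0,0],[0,0,0],[0,0,0],[0,0,-0.02],[0,0,-0.03],[0,0,-0.03],[0,0,-0.03],[0,0,0],[0,0,0]],"turn":[[0,0,0],[0,0,0],[0,0,0],[0,0,0],[0,0,0],[0,0,0],[0,0,0],[0,0,0],[0,0,0],[0,0,0]]}' 0.5 40;  python3 - <<'E'
from h import *
go(np.r_[sw(.026,0,0)[:2],.12],84.2+90)
shot('top','t2',(225,145,335,215),7); shot('side','s2',(230,120,330,250),4.5)
for l in((0,.020,.055),(0,-.02,.055),(.21,.02,.055),(.21,-.02,.055),(.0,.018,.067),(.046,.018,.067),(.046,-.018,.067),(0,-.018,.067)):
    print(l,((proj('top',sw(*l))-[225,145])*7).round(),((proj('side',sw(*l))-[230,120])*4.5).round())
E
```

```text
clock: 11.15
tool_pos: [0.6054, 0.272, 0.21]
tcp_rot: [0.001, 0.048, 0.999, 0.0]
force: [0.4, 0.8, -0.2]
gripper_width: 0.504
t 11.15 pos [0.6054 0.272  0.21  ] yaw 84.53 tilt [ 0.001 -0.001] | turn z -89.67 shift mm [375.6  -0.8  89.6] F [ 0.4  0.8 -0.2] w 0.504 q7 1.06
(0, 0.02, 0.055) [617. 371.] [239. 286.]
(0, -0.02, 0.055) [624. 271.] [178. 272.]
(0.21, 0.02, 0.055) [ 81. 319.] [ 80. 440.]
(0.21, -0.02, 0.055) [ 92. 220.] [ 12. 423.]
(0.0, 0.018, 0.067) [622. 361.] [236. 267.]
(0.046, 0.018, 0.067) [503. 349.] [205. 297.]
(0.046, -0.018, 0.067) [510. 258.] [149. 284.]
(0, -0.018, 0.067) [628. 270.] [182. 255.]
```

View pics/t2.png

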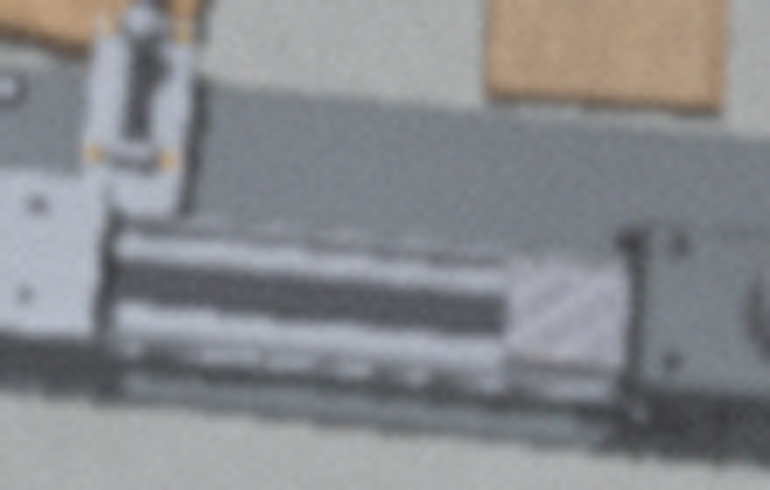

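View pics/s2.png

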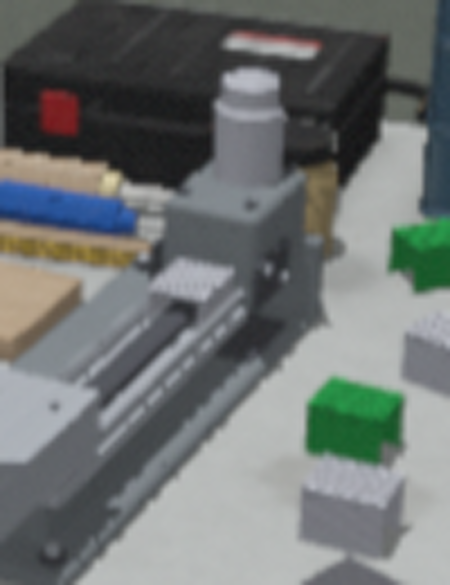

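The short stick shows at top crop (505–630, 262–365), close to prediction but about 5 px low. I'll fit the channel line numerically.

Run:
```python
from h import *
g=cv2.cvtColor(cv2.imread('pics/raw_top0.png'),cv2.COLOR_BGR2GRAY) 
im=cv2.imread('pics/raw_t2.png'); g=cv2.GaussianBlur(cv2.cvtColor(im,cv2.COLOR_BGR2GRAY).astype(np.float32),(0,0),.8)
gy=np.gradient(g,axis=0)
def edge(x0,x1,l,sgn,z,w=3):
    # subpixel gradient extremum near projected line y=l at height z
    pts=[]
    for xs in np.linspace(x0,x1,25):
        u,v=proj('top',sw(xs,l,z)); ui=int(round(u)); r=np.arange(int(round(v))-w,int(round(v))+w+1)
        q=np.clip(sgn*gy[r,ui],0,None)
        if q.max()>1:
            k=np.argmax(q); rr=slice(max(0,k-1),k+2); vv=(q[rr]*r[rr]).sum()/q[rr].sum(); pts.append(ray('top',ui,vv,z))
    P=np.array(pts); 
    c,s=np.cos(SA),np.sin(SA); lx=(P[:,0]-SX)*c+(P[:,1]-SY)*s; ly=-(P[:,0]-SX)*s+(P[:,1]-SY)*c
    f=np.polyfit(lx,ly,1); res=ly-np.polyval(f,lx); k=abs(res)<2*res.std()+1e-4; f=np.polyfit(lx[k],ly[k],1)
    print(l,sgn,z,len(P),'slope deg',round(np.degrees(np.arctan(f[0])),2),'ly at .023',round(np.polyval(f,.023)*1e3,1),'mid',round(np.polyval(f,.11)*1e3,1),'std',round(res.std()*1e3,2))
edge(.06,.18,-.009,-1,.053); edge(.06,.18,.009,1,.053)
edge(.06,.18,-.025,1,.055,4); edge(.06,.18,.025,-1,.055,4)
edge(.0,.2,.043,1,.012,4); edge(0,.18,-.095,-1,.012,4)
edge(-.0,.046,.018,-1,.067); edge(0,.046,-.018,1,.067)
print(g[150:215:1,270].astype(int)[20:55])
for x in(.1,): print([proj('top',sw(x,l,z)).round(1).tolist() for l,z in((-.025,.055),(-.02,.055),(-.009,.053),(.009,.053),(.02,.055),(.025,.055))])
```

```text
-0.009 -1 0.053 25 slope deg -0.31 ly at .023 -7.0 mid -7.5 std 0.46
0.009 1 0.053 25 slope deg 0.07 ly at .023 10.7 mid 10.8 std 0.57
-0.025 1 0.055 25 slope deg -0.58 ly at .023 -15.9 mid -16.8 std 0.45
0.025 -1 0.055 25 slope deg 1.78 ly at .023 24.5 mid 27.2 std 3.46
0.043 1 0.012 25 slope deg -0.38 ly at .023 46.0 mid 45.4 std 0.73
-0.095 -1 0.012 25 slope deg 3.96 ly at .023 -102.3 mid -96.3 std 3.35
0.018 -1 0.067 25 slope deg -0.93 ly at .023 18.5 mid 17.1 std 0.66
-0.018 1 0.067 25 slope deg 3.47 ly at .023 -20.1 mid -14.8 std 1.87
[129 129 129 130 130 129 129 130 130 128 133 148 159 154 132 107  93  90
  91  96 112 141 164 169 158 143 130 117 103  94  99 111 119 119 117]
[[278.0, 178.5], [277.8, 180.3], [277.5, 184.3], [276.9, 190.7], [276.6, 194.5], [276.4, 196.3]]
```

```bash
sed -i 's/SX,SY,SA=.5657,-.1276,np.radians(84.2)/SX,SY,SA=.5642,-.1276,np.radians(84.1)/; s/def go(P,yaw=None)/def go(P,yaw=None,full=False)/; s/    N=M@R.from_rot/    if full: d=-((yaw-cur+180)%360-180)\n    N=M@R.from_rot/' h.py; python3 -m pendant '{"xyz":[[0,0,0],[0,0,0],[0,0,0],[0,0,0],[0,0,0],[0,0,0],[0,0,0],[0,0,0],[0,0,0],[0,0,0]],"turn":[[0,0,8.4],[0,0,8.4],[0,0,8.4],[0,0,8.4],[0,0,8.4],[0,0,8.4],[0,0,8.4],[0,0,8.4],[0,0,8.4],[0,0,8.4]]}' 0.62 40;  python3 - <<'E'
from h import *
go(np.r_[sw(.027,0,0)[:2],.12],84.1-90,True)
E
```

```text
clock: 12.25
tool_pos: [0.6045, 0.2714, 0.2079]
tcp_rot: [-0.0, 0.706, 0.708, -0.001]
force: [-0.2, -0.2, -0.3]
gripper_width: 0.623
t 12.25 pos [0.6045 0.2714 0.2079] yaw 0.16 tilt [0.0013 0.0021] | turn z 6.06 shift mm [-373.9    1.1   88.5] F [-0.2 -0.2 -0.3] w 0.623 q7 -0.23
```

```bash
python3 -m pendant '{"xyz":[[0,0,0],[-0.042,0,0],[-0.042,0,0],[-0.042,0,0],[-0.042,0,0],[-0.042,0,0],[-0.042,0,0],[-0.042,0,0],[-0.042,0,0],[-0.038,0.001,0]],"turn":[[0,0,6.1],[0,0,0],[0,0,0],[0,0,0],[0,0,0],[0,0,0],[0,0,0],[0,0,0],[0,0,0],[0,0,0]]}' 0.62 40; python3 -m pendant '{"xyz":[[0,0,0.02],[0,0,0.03],[0,0,0.03],[0,0,0.02],[0,0,0],[0,0,0],[0,0,0],[0,0,0],[0,0,0],[0,0,0]],"turn":[[0,0,0],[0,0,0],[0,0,0],[0,0,0],[0,0,0],[0,0,0],[0,0,0],[0,0,0],[0,0,0],[0,0,0]]}' 0.62 40;python3 - <<'E'
from h import *
go(np.r_[sw(.027,0,0)[:2],.056],84.1-90,True)
E
```

```text
clock: 13.25
tool_pos: [0.5686, -0.1027, 0.2083]
tcp_rot: [-0.001, 0.741, 0.672, -0.001]
force: [1.0, 0.6, 0.2]
gripper_width: 0.618
clock: 14.25
tool_pos: [0.5701, -0.1007, 0.11]
tcp_rot: [0.0, 0.741, 0.672, 0.0]
force: [-1.1, -0.4, 0.3]
gripper_width: 0.619
t 14.25 pos [ 0.5701 -0.1007  0.11  ] yaw -5.58 tilt [-0.0002 -0.0009] | turn z 0.32 shift mm [-0.4 -3.2 54. ] F [-1.1 -0.4  0.3] w 0.619 q7 0.35
```

```bash
python3 -m pendant '{"xyz":[[0,-0.003,0.01],[0,0,0.015],[0,0,0.012],[0,0,0.009],[0,0,0.006],[0,0,0.003],[0,0,0],[0,0,0],[0,0,0],[0,0,0]],"turn":[[0,0,0.3],[0,0,0],[0,0,0],[0,0,0],[0,0,0],[0,0,0],[0,0,0],[0,0,0],[0,0,0],[0,0,0]]}' 0.62 40;  python3 -m pendant '{"xyz":[[0,0,0],[0,0,0],[0,0,0],[0,0,0],[0,0,0],[0,0,0],[0,0,0],[0,0,0],[0,0,0],[0,0,0]],"turn":[[0,0,0],[0,0,0],[0,0,0],[0,0,0],[0,0,0],[0,0,0],[0,0,0],[0,0,0],[0,0,0],[0,0,0]]}' 0.2 40
python3 - <<'E'
from h import *
go(np.r_[sw(.027,0,0)[:2],.056],84.1-90,True)
shot('side','s3',(230,120,330,250),4.5)
E
```

```text
clock: 15.25
tool_pos: [0.5672, -0.1004, 0.0548]
tcp_rot: [0.0, 0.742, 0.67, 0.0]
force: [1.1, -0.2, 1.4]
gripper_width: 0.621
clock: 16.25
tool_pos: [0.5685, -0.1006, 0.0553]
tcp_rot: [0.001, 0.742, 0.67, 0.001]
force: [4.0, -1.0, 6.3]
gripper_width: 0.411
t 16.25 pos [ 0.5685 -0.1006  0.0553] yaw -5.88 tilt [ 0.0001 -0.0031] | turn z 0.02 shift mm [-0.3 -1.5 -0.7] F [ 4.  -1.   6.3] w 0.411 q7 0.4
```

View pics/s3.png

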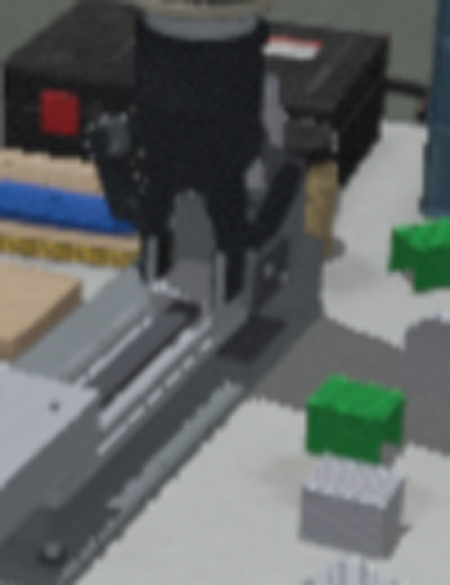

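The grip on the short stick is good (36 mm wide, tips just above the lips). I'll probe the lateral slack to find the channel's true centre line.

```bash
Z='[0,0,0]'; for d in a b; do python3 -m pendant '{"xyz":[[0,0.001,0],[0,0.001,0],[0,0,0],[0,0,0],[0,0,0],[0,0,0],[0,0,0],[0,0,0],[0,0,0],[0,0,0]],"turn":[[0,0,0],[0,0,0],[0,0,0],[0,0,0],[0,0,0],[0,0,0],[0,0,0],[0,0,0],[0,0,0],[0,0,0]]}'; done;python3 -m pendant '{"xyz":[[0,0.001,0],[0,0.002,0],[0,0,0],[0,0,0],[0,0,0],[0,0,0],[0,0,0],[0,0,0],[0,0,0],[0,0,0]],"turn":[[0,0,0],[0,0,0],[0,0,0],[0,0,0],[0,0,0],[0,0,0],[0,0,0],[0,0,0],[0,0,0],[0,0,0]]}'
```

```text
clock: 17.3
tool_pos: [0.5685, -0.1006, 0.0552]
tcp_rot: [-0.0, 0.743, 0.67, 0.0]
force: [-2.5, 1.6, 13.0]
gripper_width: 0.41
clock: 18.3
tool_pos: [0.5686, -0.1006, 0.0552]
tcp_rot: [-0.002, 0.743, 0.67, -0.001]
force: [-10.2, 1.5, 20.6]
gripper_width: 0.405
clock: 19.3
tool_pos: [0.5696, -0.1007, 0.0551]
tcp_rot: [-0.003, 0.743, 0.669, -0.002]
force: [-16.1, 2.9, 28.5]
gripper_width: 0.408
```

```bash
sed -i 's/SX,SY,SA=.5642/SX,SY,SA=.5663/' h.py; python3 -m pendant '{"xyz":[[0,-0.003,0],[0,-0.001,-0.002],[0,0,-0.003],[0,0,-0.005],[0,0,-0.008],[0,0,-0.015],[0,0,-0.025],[0,0,-0.03],[0,0,-0.03],[0,0,0]],"turn":[[0,0,0],[0,0,0],[0,0,0],[0,0,0],[0,0,0],[0,0,0],[0,0,0],[0,0,0],[0,0,0],[0,0,0]]}' 0.2 40
python3 - <<'E'
from h import *
P=np.array(read_state()['tool_pos'])
# tray corners in top0 view: outer rim z=.02 (pixels /1.5)
W=[ray('top',u/1.5,v/1.5,.02) for u,v in((212,340),(293,358),(275,421),(193,403))]
print(np.round(W,3)); 
C=np.mean(W,0); d=W[1]-W[0]; print('ctr',C,'yaw of y axis',np.degrees(np.arctan2(-d[1],-d[0])), [np.linalg.norm(W[i]-W[i-1]).round(3) for i in range(4)])
go(np.r_[C[:2],.1])
shot('side','s4',(230,70,350,190),4); print((proj('side',P)-[230,70])*4)
E
```

```text
clock: 20.3
tool_pos: [0.5722, -0.1018, 0.1774]
tcp_rot: [0.003, 0.743, 0.67, 0.003]
force: [1.0, -0.1, -1.5]
gripper_width: 0.41
[[0.472 0.35  0.02 ]
 [0.439 0.198 0.02 ]
 [0.326 0.227 0.02 ]
 [0.358 0.378 0.02 ]]
ctr [0.39850603 0.28847056 0.02      ] yaw of y axis 77.5550833178248 [np.float64(0.118), np.float64(0.155), np.float64(0.117), np.float64(0.154)]
t 20.3 pos [ 0.5722 -0.1018  0.1774] yaw -5.92 tilt [-0.0002 -0.0072] | turn z 0 shift mm [ 370.2 -213.6   76. ] F [ 1.  -0.1 -1.5] w 0.41 q7 0.3
[169.47016011 290.26289102]
```

View pics/s4.png

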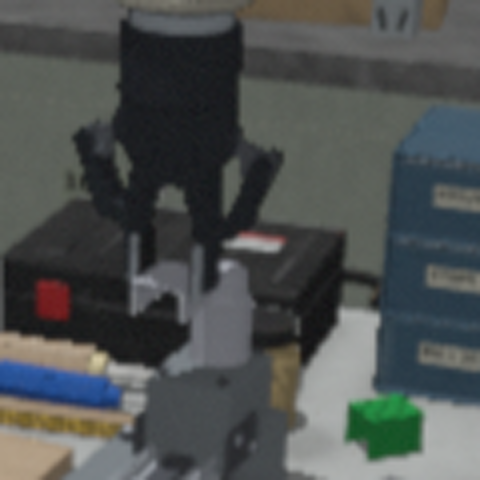

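The short stick is held level, clear of the head. Now move to the tray's +y half.

Run:
```python
from h import *
go(np.r_[.4076,.3295,.0145],-12.45,True)
```

```text
t 20.35 pos [ 0.5712 -0.1012  0.1753] yaw -5.9 tilt [-0.0004 -0.0047] | turn z 6.55 shift mm [ 385.2 -253.4  160. ] F [0.4 0.1 0.1] w 0.407 q7 0.3
```

```bash
python3 -m pendant '{"xyz":[[0,0,0],[0.028,-0.018,0],[0.028,-0.018,0],[0.028,-0.018,0],[0.028,-0.018,0],[0.028,-0.018,0],[0.028,-0.018,0],[0.028,-0.018,0],[0.028,-0.018,0],[0.028,-0.018,0]],"turn":[[0,0,6.5],[0,0,0],[0,0,0],[0,0,0],[0,0,0],[0,0,0],[0,0,0],[0,0,0],[0,0,0],[0,0,0]]}' 0.2 40;  python3 -m pendant '{"xyz":[[0.028,-0.018,0],[0.028,-0.018,0],[0.028,-0.018,0],[0.028,-0.018,0.01],[0.021,-0.019,0.03],[0,0,0.03],[0,0,0.02],[0,0,0],[0,0,0],[0,0,0]],"turn":[[0,0,0],[0,0,0],[0,0,0],[0,0,0],[0,0,0],[0,0,0],[0,0,0],[0,0,0],[0,0,0],[0,0,0]]}' 0.2 40
python3 - <<'E'
from h import *
go(np.r_[.4076,.3295,.0145],-12.45,True)
E
```

```text
clock: 21.35
tool_pos: [0.4645, 0.1811, 0.172]
tcp_rot: [-0.0, 0.779, 0.627, -0.001]
force: [-0.3, -0.0, -0.8]
gripper_width: 0.413
clock: 22.35
tool_pos: [0.406, 0.3297, 0.0835]
tcp_rot: [-0.0, 0.779, 0.626, 0.001]
force: [-0.1, 0.4, -0.9]
gripper_width: 0.405
t 22.35 pos [0.406  0.3297 0.0835] yaw -12.42 tilt [-0.0012 -0.0008] | turn z 0.03 shift mm [ 0.1  1.5 69. ] F [-0.1  0.4 -0.9] w 0.405 q7 -0.62
```

```bash
python3 -m pendant '{"xyz":[[0,0.001,0.02],[0,0,0.02],[0,0,0.015],[0,0,0.008],[0,0,0.003],[0,0,0.002],[0,0,0.001],[0,0,0],[0,0,0],[0,0,0]],"turn":[[0,0,0],[0,0,0],[0,0,0],[0,0,0],[0,0,0],[0,0,0],[0,0,0],[0,0,0],[0,0,0],[0,0,0]]}' 0.2 40;   python3 - <<'E'
from h import *
go(np.r_[.4076,.3295,.0145],-12.45,True)
shot('side','s5',(220,230,360,360),4.5)
E
```

```text
clock: 23.35
tool_pos: [0.4064, 0.3295, 0.0137]
tcp_rot: [-0.0, 0.779, 0.627, 0.0]
force: [-1.1, 0.5, -0.9]
gripper_width: 0.408
t 23.35 pos [0.4064 0.3295 0.0137] yaw -12.38 tilt [-0.0005 -0.0002] | turn z 0.07 shift mm [ 0.2  1.1 -0.8] F [-1.1  0.5 -0.9] w 0.408 q7 -0.54
```

View pics/s5.png

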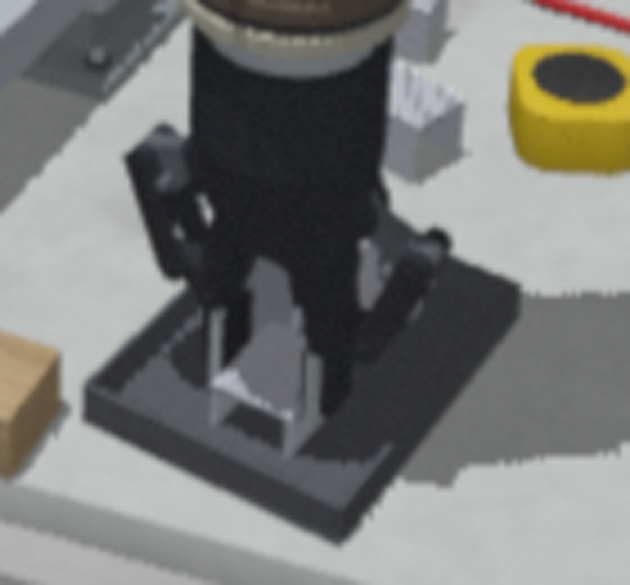

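The short stick is inside the tray's free half, legs near the floor. Settle another 2 mm, release and lift.

```bash
python3 -m pendant '{"xyz":[[0,0,0.001],[0,0,0.001],[0,0,0],[0,0,0],[0,0,0],[0,0,0],[0,0,0],[0,0,0],[0,0,0],[0,0,0]],"turn":[[0,0,0],[0,0,0],[0,0,0],[0,0,0],[0,0,0],[0,0,0],[0,0,0],[0,0,0],[0,0,0],[0,0,0]]}' 0.2 40; python3 -m pendant '{"xyz":[[0,0,0],[0,0,0],[0,0,0],[0,0,0],[0,0,-0.01],[0,0,-0.03],[0,0,-0.04],[0,0,-0.04],[0,0,-0.03],[0,0,0]],"turn":[[0,0,0],[0,0,0],[0,0,0],[0,0,0],[0,0,0],[0,0,0],[0,0,0],[0,0,0],[0,0,0],[0,0,0]]}' 0.62 40
python3 - <<'E'
from h import *
shot('top','t6',(160,220,270,300),7)
P=np.array(read_state()['tool_pos']); print((proj('top',P)-[160,220])*7)
g=lambda l:(l[0],l[1])
im=cv2.imread('pics/raw_t6.png'); 
b,gg,r=[cv2.GaussianBlur(im[...,i].astype(np.float32),(0,0),1.0) for i in range(3)]
m=((b-gg>8)&(gg>90)).astype(np.uint8)
for c in cv2.findContours(m,0,2)[0]:
    if cv2.contourArea(c)>60:
        M=cv2.moments(c);u,v=M['m10']/M['m00'],M['m01']/M['m00']; print((round(u,1),round(v,1)),cv2.contourArea(c),ray('top',u,v,.034).round(4))
E
```

```text
clock: 24.4
tool_pos: [0.4065, 0.3296, 0.0131]
tcp_rot: [-0.001, 0.779, 0.627, 0.001]
force: [-5.0, -4.2, 27.7]
gripper_width: 0.409
clock: 25.4
tool_pos: [0.4084, 0.3306, 0.1659]
tcp_rot: [-0.001, 0.779, 0.627, 0.003]
force: [0.8, -0.0, -0.6]
gripper_width: 0.62
[-218.80967119  200.45417621]
(290.5, 360.5) 1680.5 [ 0.1275 -0.0577  0.034 ]
(372.9, 268.0) 76.5 [ 0.3589 -0.2828  0.034 ]
(145.4, 251.0) 141.0 [0.4048 0.3305 0.034 ]
(220.0, 251.9) 169.0 [0.4021 0.128  0.034 ]
(325.9, 245.6) 154.5 [ 0.4185 -0.1594  0.034 ]
(255.9, 241.2) 156.0 [0.4307 0.0307 0.034 ]
(276.4, 193.7) 248.0 [ 0.5618 -0.0268  0.034 ]
(342.2, 184.8) 138.5 [ 0.5868 -0.2112  0.034 ]
(276.2, 182.7) 193.5 [ 0.5934 -0.0267  0.034 ]
(205.2, 177.9) 1491.0 [0.6077 0.1731 0.034 ]
(365.0, 134.1) 62.5 [ 0.7354 -0.2835  0.034 ]
```

View pics/t6.png

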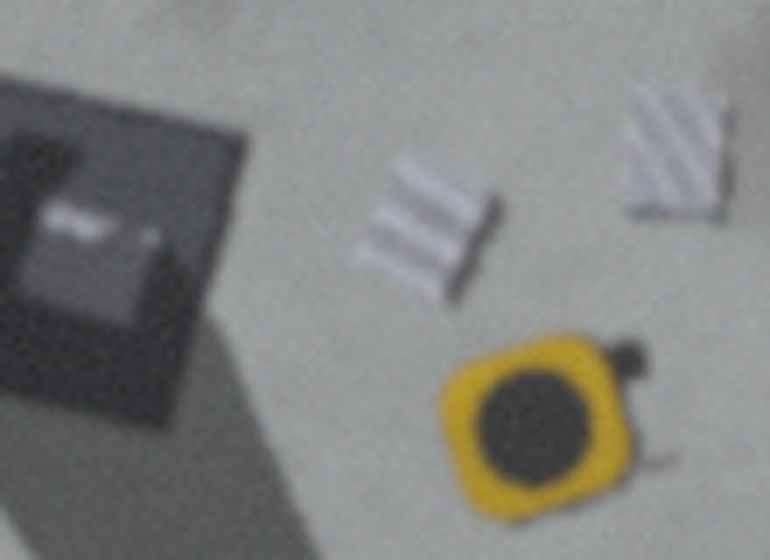

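```bash
cat >> h.py <<'E'
def sticks(tag=None,lo=0.3,hi=0.5,verb=True):
    im=optics.get_image('top'); out=[]
    if tag: cv2.imwrite(f'pics/raw_{tag}.png',im)
    k=4; big=cv2.resize(im,None,fx=k,fy=k,interpolation=cv2.INTER_CUBIC).astype(np.float32)
    b,g,r=[cv2.GaussianBlur(big[...,i],(0,0),3.5) for i in range(3)]
    m=((b-g>6)&(g>90)).astype(np.uint8)
    for c in cv2.findContours(m,0,2)[0]:
        A=cv2.contourArea(c)/k/k
        if 80<A<400:
            M=cv2.moments(c); u,v=(M['m10']/M['m00']+.5)/k-.5,(M['m01']/M['m00']+.5)/k-.5
            w=ray('top',u,v,.034)
            if lo<w[0]<hi and -.3<w[1]<.5:
                W=np.array([ray('top',(q[0]+.5)/k-.5,(q[1]+.5)/k-.5,.034)[:2] for q in c[:,0]],np.float32)
                (cx,cy),(e1,e2),an=cv2.minAreaRect(W*1000)
                if e1<e2: an+=90
                print('px',round(u,1),round(v,1),'A',round(A),'xyz',w.round(4),'rectctr',round(cx,1),round(cy,1),'size',round(max(e1,e2)),round(min(e1,e2)),'long axis',round(an%180,1))
E
python3 - <<'E'
from h import *
sticks('t7')
E
```

```text
px 368.5 274.5 A 212 xyz [ 0.3419 -0.27    0.034 ] rectctr 342.5 -268.7 size 72 68 long axis 179.9
px 145.9 250.6 A 215 xyz [0.4059 0.3294 0.034 ] rectctr 405.0 327.9 size 43 43 long axis 168.5
px 220.0 251.9 A 222 xyz [0.4022 0.128  0.034 ] rectctr 402.3 127.7 size 46 39 long axis 154.0
px 325.8 245.5 A 209 xyz [ 0.4188 -0.159   0.034 ] rectctr 418.9 -159.0 size 47 36 long axis 157.0
px 255.7 241.2 A 207 xyz [0.4306 0.0311 0.034 ] rectctr 430.9 30.9 size 47 36 long axis 173.5
```

Run:
```python
from h import *
print('A top centre tri',tri((220,251.9),(310,251.6)))
go([.4022,.128,.10],64,True)
```

```text
A top centre tri (array([0.40308012, 0.12852316, 0.02992434]), np.float64(0.0018651975562708715))
t 25.5 pos [0.4064 0.3297 0.1623] yaw -12.37 tilt [-0.0018 -0.0005] | turn z -76.37 shift mm [ -84.6 -183.2   62. ] F [-0.4  0.5 -0.2] w 0.616 q7 -0.7
```

```bash
python3 -m pendant '{"xyz":[[0,0,0],[0,0,0],[0,0,0],[0,0,0],[0,0,0],[0,0,0],[0,0,0],[0,0,0],[0,0,0],[-0.021,-0.045,0]],"turn":[[0,0,-8.5],[0,0,-8.5],[0,0,-8.5],[0,0,-8.5],[0,0,-8.5],[0,0,-8.5],[0,0,-8.5],[0,0,-8.5],[0,0,-8.4],[0,0,0]]}' 0.66 40; python3 -m pendant '{"xyz":[[-0.016,-0.034,0.005],[-0.016,-0.034,0.015],[-0.016,-0.035,0.02],[-0.016,-0.034,0.02],[0,0,0],[0,0,0],[0,0,0],[0,0,0],[0,0,0],[0,0,0]],"turn":[[0,0,0],[0,0,0],[0,0,0],[0,0,0],[0,0,0],[0,0,0],[0,0,0],[0,0,0],[0,0,0],[0,0,0]]}' 0.66 40
python3 - <<'E'
from h import *
sticks()
go([.4022,.128,.016],64,True)
E
```

```text
clock: 26.5
tool_pos: [0.4047, 0.2845, 0.1603]
tcp_rot: [-0.0, 0.219, 0.976, 0.001]
force: [1.4, -1.6, 0.6]
gripper_width: 0.665
clock: 27.5
tool_pos: [0.4031, 0.1292, 0.1016]
tcp_rot: [0.0, 0.224, 0.975, 0.0]
force: [0.2, -0.5, -0.3]
gripper_width: 0.66
px 141.6 250.7 A 102 xyz [0.4056 0.3409 0.034 ] rectctr 407.2 341.4 size 45 20 long axis 175.0
px 325.8 245.5 A 216 xyz [ 0.4188 -0.159   0.034 ] rectctr 419.4 -159.0 size 48 37 long axis 157.2
px 255.7 241.3 A 214 xyz [0.4303 0.0311 0.034 ] rectctr 430.3 31.2 size 48 36 long axis 174.0
t 27.55 pos [0.403  0.1291 0.1016] yaw 64.07 tilt [ 0.0002 -0.0004] | turn z 0.07 shift mm [ 0.3 -1.3 85.6] F [-0.  -0.4  0. ] w 0.662 q7 0.85
```

```bash
python3 -m pendant '{"xyz":[[0,-0.001,0.02],[0,0,0.02],[0,0,0.02],[0,0,0.014],[0,0,0.008],[0,0,0.003],[0,0,0],[0,0,0],[0,0,0],[0,0,0]],"turn":[[0,0,0],[0,0,0],[0,0,0],[0,0,0],[0,0,0],[0,0,0],[0,0,0],[0,0,0],[0,0,0],[0,0,0]]}' 0.66 40; python3 -m pendant '{"xyz":[[0,0,0],[0,0,0],[0,0,0],[0,0,0],[0,0,0],[0,0,0],[0,0,0],[0,0,0],[0,0,0],[0,0,0]],"turn":[[0,0,0],[0,0,0],[0,0,0],[0,0,0],[0,0,0],[0,0,0],[0,0,0],[0,0,0],[0,0,0],[0,0,0]]}' 0.2 40
python3 - <<'E'
from h import *
shot('side','s8',(250,190,370,310),4)
go([.4022,.128,.016],64,True)
E
```

```text
clock: 28.55
tool_pos: [0.4028, 0.1278, 0.0169]
tcp_rot: [0.0, 0.225, 0.974, 0.0]
force: [0.7, 0.2, -0.6]
gripper_width: 0.663
clock: 29.55
tool_pos: [0.4027, 0.1277, 0.0168]
tcp_rot: [0.0, 0.225, 0.974, 0.0]
force: [-1.6, -0.7, 7.9]
gripper_width: 0.409
t 29.6 pos [0.4027 0.1278 0.0168] yaw 64.01 tilt [ 0.0002 -0.0006] | turn z 0.01 shift mm [0.5 0.  0.8] F [-1.9 -0.4  8.7] w 0.411 q7 0.96
```

View pics/s8.png

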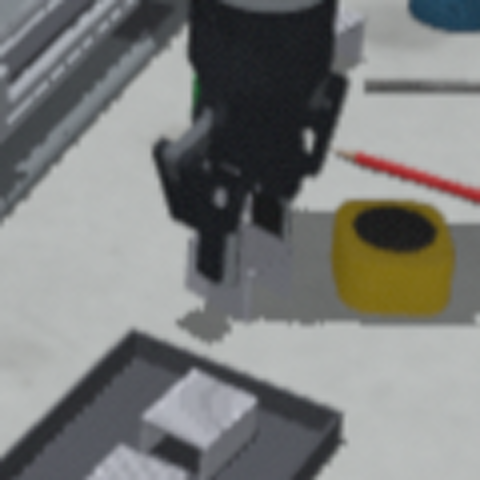

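Stick A is gripped squarely, and the short stick stands in the tray at (200,410). Lift.

```bash
sed -i 's/SX,SY,SA=.5663/SX,SY,SA=.5660/' h.py; python3 -m pendant '{"xyz":[[0,0,-0.005],[0,0,-0.01],[0,0,-0.02],[0,0,-0.03],[0,0,-0.03],[0,0,-0.02],[0,0,0],[0,0,0],[0,0,0],[0,0,0]],"turn":[[0,0,0],[0,0,0],[0,0,0],[0,0,0],[0,0,0],[0,0,7],[0,0,8],[0,0,8.5],[0,0,8.5],[0,0,8]]}' 0.2 60
python3 - <<'E'
from h import *
go(sw(.0245,0,.10),84.1-90,True)
E
```

```text
clock: 30.6
tool_pos: [0.4023, 0.1275, 0.1321]
tcp_rot: [-0.0, 0.547, 0.837, 0.0]
force: [-0.3, 0.5, -0.1]
gripper_width: 0.406
t 30.6 pos [0.4023 0.1275 0.1321] yaw 23.66 tilt [-0.0004 -0.0004] | turn z 29.56 shift mm [-212.5  189.    32. ] F [-0.3  0.5 -0.1] w 0.406 q7 0.19
```

```bash
python3 -m pendant '{"xyz":[[0,0,0],[0,0,0],[0,0,0],[0,0,0],[-0.03,0.027,0],[-0.03,0.027,0],[-0.03,0.027,0],[-0.03,0.027,0],[-0.03,0.027,0],[-0.03,0.027,0]],"turn":[[0,0,7.4],[0,0,7.4],[0,0,7.4],[0,0,7.4],[0,0,0],[0,0,0],[0,0,0],[0,0,0],[0,0,0],[0,0,0]]}' 0.2 60; python3 -m pendant '{"xyz":[[-0.02,0.018,0],[-0.012,0.009,0],[0,0,0.02],[0,0,0.01],[0,0,0],[0,0,0],[0,0,0],[0,0,0],[0,0,0],[0,0,0]],"turn":[[0,0,0],[0,0,0],[0,0,0],[0,0,0],[0,0,0],[0,0,0],[0,0,0],[0,0,0],[0,0,0],[0,0,0]]}' 0.2 60
python3 - <<'E'
from h import *
go(sw(.0245,0,.0625),84.1-90,True)
E
```

```text
clock: 31.6
tool_pos: [0.5468, -0.0686, 0.1321]
tcp_rot: [-0.0, 0.741, 0.672, 0.0]
force: [0.7, 0.8, 0.2]
gripper_width: 0.404
clock: 32.6
tool_pos: [0.5729, -0.0985, 0.1035]
tcp_rot: [0.001, 0.74, 0.673, 0.003]
force: [5.7, 6.4, 8.8]
gripper_width: 0.403
t 32.6 pos [ 0.5729 -0.0985  0.1035] yaw -5.38 tilt [-0.0032 -0.0054] | turn z 0.52 shift mm [-5.3 -4.1 41. ] F [5.7 6.4 8.8] w 0.403 q7 0.37
```

```bash
python3 -m pendant '{"xyz":[[0.003,0,0],[0.003,0,0],[0,0,0],[0,0,0],[0,0,0],[0,0,0],[0,0,0],[0,0,0],[0,0,0],[0,0,0]],"turn":[[0,0,0],[0,0,0],[0,0,0],[0,0,0],[0,0,0],[0,0,0],[0,0,0],[0,0,0],[0,0,0],[0,0,0]]}' 0.2 60
python3 - <<'E'
from h import *
go(sw(.0245,0,.0625),84.1-90,True)
E
```

```text
clock: 33.6
tool_pos: [0.5702, -0.0955, 0.1013]
tcp_rot: [-0.0, 0.741, 0.672, -0.0]
force: [-1.5, 2.6, -1.4]
gripper_width: 0.406
t 33.6 pos [ 0.5702 -0.0955  0.1013] yaw -5.58 tilt [-0.0004  0.0008] | turn z 0.32 shift mm [-7.9 -0.9 38.8] F [-1.5  2.6 -1.4] w 0.406 q7 0.36
```

Run:
```python
from h import *
shot('side','s9',(240,110,330,200),6.5)
P=np.array(read_state()['tool_pos']); print((proj('side',P)-[240,110])*6.5)
for l in((0,.032,.104),(0,-.032,.104),(0,.025,.055)): print(l,((proj('side',sw(*l))-[240,110])*6.5).round())
```

```text
[204.31668856 394.46099753]
(0, 0.032, 0.104) [311. 375.]
(0, -0.032, 0.104) [169. 346.]
(0, 0.025, 0.055) [290. 480.]
```

View pics/s9.png

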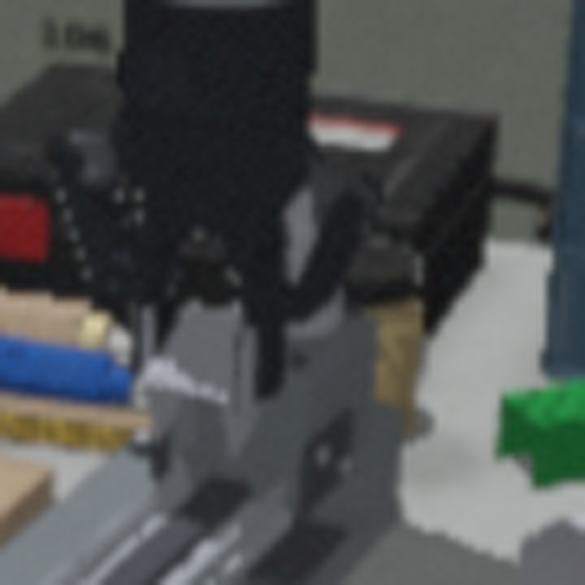

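The stick's pose in the grip is unclear, so I'll lift clear of the head and look again.

```bash
python3 -m pendant '{"xyz":[[0.005,0,0],[0.01,0,-0.01],[0.015,0,-0.02],[0.02,0,-0.03],[0.02,0,-0.03],[0,0,0],[0,0,0],[0,0,0],[0,0,0],[0,0,0]],"turn":[[0,0,0],[0,0,0],[0,0,0],[0,0,0],[0,0,0],[0,0,0],[0,0,0],[0,0,0],[0,0,0],[0,0,0]]}' 0.2 60
python3 - <<'E'
from h import *
P=np.array(read_state()['tool_pos']); u,v=proj('side',P).round().astype(int); print(u,v)
go(P)
im=optics.get_image('side'); c=im[v-45:v+45,u-45:u+45].astype(np.float32)
c=np.clip((c/255)**.6*255,0,255).astype(np.uint8)
t=optics.get_image('top'); ut,vt=proj('top',P).round().astype(int); d=t[max(vt-45,0):vt+45,ut-45:ut+45]
o=np.hstack([cv2.resize(x,(399,399),interpolation=cv2.INTER_CUBIC) for x in(c,d)]); cv2.imwrite('pics/s10.png',o)
E
```

```text
clock: 34.65
tool_pos: [0.5769, -0.0269, 0.1907]
tcp_rot: [-0.0, 0.741, 0.671, -0.001]
force: [0.5, -0.3, -0.3]
gripper_width: 0.405
261 147
t 34.65 pos [ 0.5769 -0.0269  0.1907] yaw -5.66 tilt [0.0006 0.0013] | turn z 0 shift mm [0. 0. 0.] F [ 0.5 -0.3 -0.3] w 0.405 q7 0.17
```

View pics/s10.png

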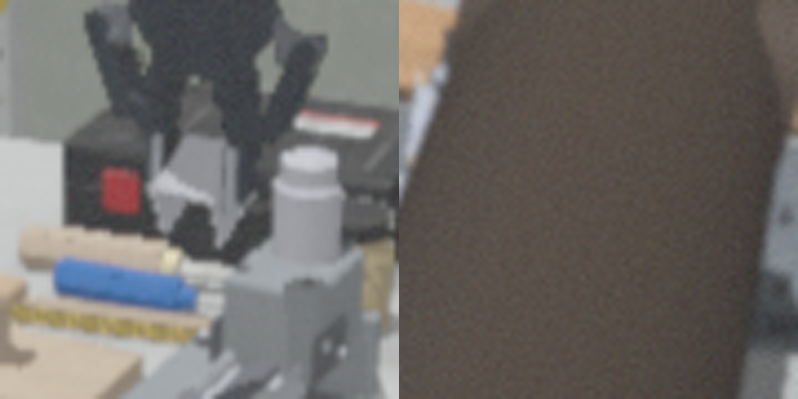

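The stick is pitched about 10° in the grip with its tail end low: its front edge caught the head top on the way down. I'll set it into the channel further back with a light grip so that the floor levels it.

Run:
```python
from h import *
go(sw(.055,0,.085),84.1-90,True)
```

```text
t 34.75 pos [ 0.5771 -0.0267  0.191 ] yaw -5.64 tilt [0.0004 0.0009] | turn z 0.26 shift mm [-46.5  -0.5 106. ] F [-0.  -0.8 -0.7] w 0.404 q7 0.17
```

```bash
python3 -m pendant '{"xyz":[[-0.02,0,0],[-0.02,-0.001,0],[-0.006,0,0.02],[0,0,0.025],[0,0,0.025],[0,0,0.02],[0,0,0.016],[0,0,0],[0,0,0],[0,0,0]],"turn":[[0,0,0.2],[0,0,0],[0,0,0],[0,0,0],[0,0,0],[0,0,0],[0,0,0],[0,0,0],[0,0,0],[0,0,0]]}' 0.2 60
python3 - <<'E'
from h import *
go(sw(.055,0,.0625),84.1-90,True)
E
python3 -m pendant '{"xyz":[[0,0,0.003],[0,0,0.003],[0,0,0.003],[0,0,0.003],[0,0,0.003],[0,0,0.002],[0,0,0.002],[0,0,0.002],[0,0,0],[0,0,0]],"turn":[[0,0,0],[0,0,0],[0,0,0],[0,0,0],[0,0,0],[0,0,0],[0,0,0],[0,0,0],[0,0,0],[0,0,0]]}' 0.2 25
python3 - <<'E'
from h import *
go(sw(.055,0,.0625),84.1-90,True)
E
```

```text
clock: 35.75
tool_pos: [0.5725, -0.0721, 0.0864]
tcp_rot: [0.001, 0.742, 0.67, 0.0]
force: [0.7, -0.5, -1.4]
gripper_width: 0.405
t 35.75 pos [ 0.5725 -0.0721  0.0864] yaw -5.8 tilt [-0.     -0.0014] | turn z 0.1 shift mm [-0.9 -0.8 23.9] F [ 0.7 -0.5 -1.4] w 0.405 q7 0.34
clock: 36.75
tool_pos: [0.5719, -0.0718, 0.0644]
tcp_rot: [0.0, 0.742, 0.67, 0.0]
force: [-0.0, -0.1, -0.0]
gripper_width: 0.405
t 36.75 pos [ 0.5719 -0.0718  0.0644] yaw -5.79 tilt [-0. -0.] | turn z 0.11 shift mm [-1.1 -0.1  1.9] F [-0.  -0.1 -0. ] w 0.405 q7 0.36
```

```bash
python3 -m pendant '{"xyz":[[0,0,0.001],[0,0,0.001],[0,0,0.001],[0,0,0.001],[0,0,0],[0,0,0],[0,0,0],[0,0,0],[0,0,0],[0,0,0]],"turn":[[0,0,0],[0,0,0],[0,0,0],[0,0,0],[0,0,0],[0,0,0],[0,0,0],[0,0,0],[0,0,0],[0,0,0]]}' 0.2 20
python3 - <<'E'
from h import *
go(sw(.055,0,.0625),84.1-90,True)
shot('side','s11',(230,135,320,225),6.5)
E
```

```text
clock: 37.75
tool_pos: [0.5721, -0.0719, 0.0615]
tcp_rot: [0.0, 0.742, 0.67, 0.001]
force: [-4.4, 0.1, 13.8]
gripper_width: 0.403
t 37.75 pos [ 0.5721 -0.0719  0.0615] yaw -5.8 tilt [-0.0007 -0.0009] | turn z 0.1 shift mm [-1.  -0.3 -1. ] F [-4.4  0.1 13.8] w 0.403 q7 0.36
```

View pics/s11.png

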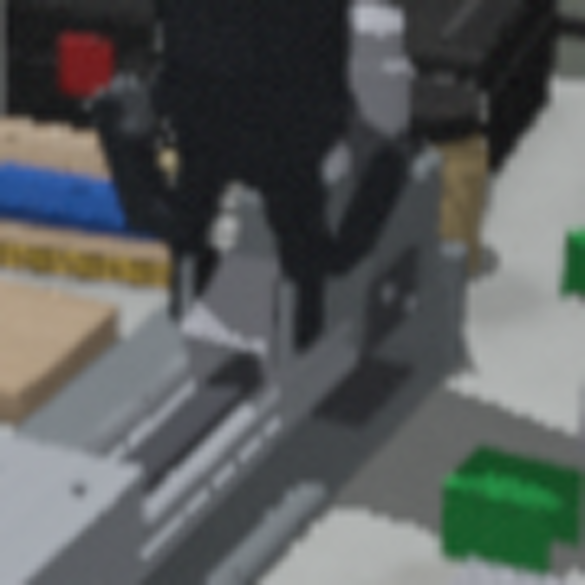

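The stick is in the channel. Contact came at TCP 0.0615, so its legs are at 0.0447, on the floor. Release, lift and go for stick B.

```bash
python3 -m pendant '{"xyz":[[0,0,0],[0,0,0],[0,0,0],[0,0,0],[0,0,-0.01],[0,0,-0.02],[0,0,-0.03],[0,0,-0.03],[0,0,-0.01],[0,0,0]],"turn":[[0,0,0],[0,0,0],[0,0,0],[0,0,0],[0,0,0],[0,0,0],[0,0,0],[0,0,0],[0,0,0],[0,0,0]]}' 0.64 40; python3 -m pendant '{"xyz":[[0,-0.015,0],[0,-0.03,0],[0,-0.03,0],[0,-0.03,0],[0,-0.015,0],[0,0,0],[0,0,0],[0,0,0],[0,0,0],[0,0,0]],"turn":[[0,0,0],[0,0,0],[0,0,0],[0,0,0],[0,0,0],[0,0,-8.5],[0,0,-8.5],[0,0,-8.5],[0,0,-8.5],[0,0,-8.5]]}' 0.64 40
python3 - <<'E'
from h import *
sticks('t12')
go([.4303,.0311,.10],84,True)
E
```

```text
clock: 38.8
tool_pos: [0.5728, -0.072, 0.1622]
tcp_rot: [0.001, 0.742, 0.671, 0.001]
force: [-0.5, 0.0, -0.3]
gripper_width: 0.646
clock: 39.8
tool_pos: [0.4515, -0.0595, 0.1594]
tcp_rot: [-0.001, 0.446, 0.895, -0.0]
force: [0.4, 1.0, -0.7]
gripper_width: 0.637
px 370.0 274.8 A 225 xyz [ 0.3412 -0.2739  0.034 ] rectctr 341.7 -271.9 size 72 62 long axis 175.2
px 171.5 256.9 A 346 xyz [0.389 0.259 0.034] rectctr 389.2 258.9 size 56 50 long axis 74.3
px 147.8 251.2 A 325 xyz [0.4043 0.3241 0.034 ] rectctr 404.4 323.9 size 55 47 long axis 78.2
px 255.7 241.3 A 213 xyz [0.4305 0.0311 0.034 ] rectctr 430.7 31.0 size 48 36 long axis 174.0
t 39.85 pos [ 0.4515 -0.0596  0.1595] yaw 37.59 tilt [-0.001   0.0015] | turn z -46.41 shift mm [30.5 88.  59.5] F [0.6 0.8 0.3] w 0.638 q7 0.87
```

```bash
python3 -m pendant '{"xyz":[[0,0,0],[0,0,0],[0,0,0],[0,0,0],[0,0,0],[0,0,0],[0.01,0.029,0.01],[0.01,0.029,0.02],[0.01,0.03,0.02],[0,0,0.01]],"turn":[[0,0,-7.7],[0,0,-7.7],[0,0,-7.7],[0,0,-7.7],[0,0,-7.7],[0,0,-7.9],[0,0,0],[0,0,0],[0,0,0],[0,0,0]]}' 0.66 40
python3 - <<'E'
from h import *
go([.4303,.0311,.016],84,True)
E
```

```text
clock: 40.85
tool_pos: [0.4309, 0.0349, 0.0983]
tcp_rot: [-0.002, 0.059, 0.998, 0.0]
force: [-1.3, -0.2, -0.9]
gripper_width: 0.661
t 40.85 pos [0.4309 0.0349 0.0983] yaw 83.25 tilt [-0.0039 -0.0003] | turn z -0.75 shift mm [-0.2 -3.9 82.3] F [-1.3 -0.2 -0.9] w 0.661 q7 1.41
```

```bash
python3 -m pendant '{"xyz":[[0,0,0],[0,0,0.02],[0,0,0.02],[0,0,0.02],[0,0,0.012],[0,0,0.008],[0,0,0.003],[0,0,0],[0,0,0],[0,0,0]],"turn":[[0,0,0],[0,0,0],[0,0,0],[0,0,0],[0,0,0],[0,0,0],[0,0,0],[0,0,0],[0,0,0],[0,0,0]]}' 0.66 40
python3 - <<'E'
from h import *
go([.4303,.0311,.016],84,True)
E
python3 -m pendant '{"xyz":[[0,0,0],[0,0,0],[0,0,0],[0,0,0],[0,0,0],[0,0,0],[0,0,0],[0,0,0],[0,0,0],[0,0,0]],"turn":[[0,0,0],[0,0,0],[0,0,0],[0,0,0],[0,0,0],[0,0,0],[0,0,0],[0,0,0],[0,0,0],[0,0,0]]}' 0.2 50;python3 - <<'E'
from h import *
go([.4303,.0311,.016],84,True)
E
```

```text
clock: 41.85
tool_pos: [0.4336, 0.0313, 0.018]
tcp_rot: [0.001, 0.06, 0.998, 0.0]
force: [0.3, 0.1, -0.0]
gripper_width: 0.663
t 41.85 pos [0.4336 0.0313 0.018 ] yaw 83.1 tilt [ 0.001  -0.0004] | turn z -0.9 shift mm [ 3.3 -0.5  2. ] F [ 0.3  0.1 -0. ] w 0.663 q7 1.49
clock: 42.85
tool_pos: [0.4335, 0.0314, 0.0181]
tcp_rot: [0.0, 0.06, 0.998, 0.0]
force: [-2.5, -0.4, 10.1]
gripper_width: 0.41
t 42.85 pos [0.4335 0.0314 0.0181] yaw 83.13 tilt [ 0.0008 -0.0005] | turn z -0.87 shift mm [ 3.2 -0.6  2.1] F [-2.5 -0.4 10.1] w 0.41 q7 1.49
```

```bash
python3 -m pendant '{"xyz":[[0,0,-0.005],[0,0,-0.01],[0,0,-0.02],[0,0,-0.03],[0,0,-0.03],[0,0,-0.02],[0,0,0],[0,0,0],[0,0,0],[0,0,0]],"turn":[[0,0,0],[0,0,0],[0,0,0],[0,0,0],[0,0,0],[0,0,7],[0,0,8.4],[0,0,8.4],[0,0,8.4],[0,0,8.4]]}' 0.2 60; python3 -m pendant '{"xyz":[[0,0,0],[0,0,0],[0,0,0],[0,0,0],[0,0,0],[0,0,0],[0,0,0],[0,0,0],[0,0,0],[0,0,0]],"turn":[[0,0,8.4],[0,0,8.4],[0,0,8.4],[0,0,8.4],[0,0,8.4],[0,0,6],[0,0,0],[0,0,0],[0,0,0],[0,0,0]]}' 0.2 60
python3 - <<'E'
from h import *
go(sw(.105,0,.10),84.1-90,True)
sticks()
im=optics.get_image('top'); cv2.imwrite('pics/raw_t13.png',im)
E
```

```text
clock: 43.85
tool_pos: [0.433, 0.0313, 0.1331]
tcp_rot: [0.0, 0.405, 0.914, 0.0]
force: [-0.1, -0.4, -1.0]
gripper_width: 0.41
clock: 44.85
tool_pos: [0.4332, 0.0312, 0.1326]
tcp_rot: [-0.0, 0.74, 0.673, 0.0]
force: [-1.2, 0.5, -0.9]
gripper_width: 0.404
t 44.85 pos [0.4332 0.0312 0.1326] yaw -5.41 tilt [-0.0003 -0.    ] | turn z 0.49 shift mm [-39.3 148.4  32.6] F [-1.2  0.5 -0.9] w 0.404 q7 0.02
px 171.5 257.0 A 335 xyz [0.3888 0.2589 0.034 ] rectctr 388.6 259.1 size 55 48 long axis 73.2
px 327.1 255.4 A 220 xyz [ 0.3922 -0.1616  0.034 ] rectctr 391.9 -161.3 size 48 37 long axis 157.6
px 147.7 251.2 A 310 xyz [0.4042 0.3243 0.034 ] rectctr 404.4 324.1 size 54 46 long axis 78.3
```

C has been knocked to (0.392, -0.162); noted. Now I look for stick A's tail end along the channel line.

Run:
```python
from h import *
g=cv2.cvtColor(cv2.imread('pics/raw_t13.png'),cv2.COLOR_BGR2GRAY)
for z in(.079,.053):
    xs=np.arange(-.004,.204,.004); print(z,[(int(round(x*1000)),int(g[tuple(proj('top',sw(x,0,z)).round().astype(int)[::-1])])) for x in xs])
```

```text
0.079 [(-4, 86), (0, 76), (4, 95), (8, 99), (12, 96), (16, 131), (20, 151), (24, 163), (28, 161), (32, 155), (36, 153), (40, 151), (44, 152), (48, 160), (52, 164), (56, 162), (60, 156), (64, 121), (68, 102), (72, 113), (76, 113), (80, 106), (84, 109), (88, 106), (92, 101), (96, 92), (100, 118), (104, 108), (108, 110), (112, 106), (116, 103), (120, 100), (124, 95), (128, 115), (132, 111), (136, 108), (140, 103), (144, 100), (148, 94), (152, 91), (156, 114), (160, 107), (164, 109), (168, 102), (172, 99), (176, 95), (180, 122), (184, 115), (188, 110), (192, 106), (196, 97), (200, 78)]
0.053 [(-4, 75), (0, 70), (4, 84), (8, 84), (12, 100), (16, 134), (20, 154), (24, 154), (28, 159), (32, 163), (36, 166), (40, 155), (44, 155), (48, 154), (52, 154), (56, 162), (60, 154), (64, 102), (68, 88), (72, 84), (76, 80), (80, 81), (84, 84), (88, 83), (92, 85), (96, 83), (100, 81), (104, 84), (108, 84), (112, 82), (116, 85), (120, 82), (124, 83), (128, 83), (132, 85), (136, 86), (140, 85), (144, 80), (148, 84), (152, 87), (156, 83), (160, 85), (164, 88), (168, 83), (172, 82), (176, 89), (180, 81), (184, 87), (188, 84), (192, 89), (196, 80), (200, 70)]
```

```bash
python3 -m pendant '{"xyz":[[-0.01,0.029,0],[-0.01,0.03,0],[-0.011,0.03,0],[-0.011,0.03,0],[-0.01,0.029,0],[0,0,0.015],[0,0,0.015],[0,0,0],[0,0,0],[0,0,0]],"turn":[[0,0,0.5],[0,0,0],[0,0,0],[0,0,0],[0,0,0],[0,0,0],[0,0,0],[0,0,0],[0,0,0],[0,0,0]]}' 0.2 60
python3 - <<'E'
from h import *
go(sw(.092,0,.063),84.1-90,True)
E
```

```text
clock: 45.95
tool_pos: [0.5748, -0.0352, 0.1029]
tcp_rot: [-0.0, 0.743, 0.669, 0.0]
force: [0.2, -1.3, -0.6]
gripper_width: 0.411
t 45.95 pos [ 0.5748 -0.0352  0.1029] yaw -5.95 tilt [-0.0004 -0.0001] | turn z -0.05 shift mm [-0.8  0.8 39.9] F [ 0.2 -1.3 -0.6] w 0.411 q7 0.26
```

```bash
python3 -m pendant '{"xyz":[[0,0,0.01],[0,0,0.01],[0,0,0.007],[0,0,0.004],[0,0,0.003],[0,0,0.002],[0,0,0.002],[0,0,0.001],[0,0,0],[0,0,0]],"turn":[[0,0,0],[0,0,0],[0,0,0],[0,0,0],[0,0,0],[0,0,0],[0,0,0],[0,0,0],[0,0,0],[0,0,0]]}' 0.2 40
python3 - <<'E'
from h import *
go(sw(.092,0,.063),84.1-90,True)
E
python3 -m pendant '{"xyz":[[0,0,0.001],[0,0,0.001],[0,0,0],[0,0,0],[0,0,0],[0,0,0],[0,0,0],[0,0,0],[0,0,0],[0,0,0]],"turn":[[0,0,0],[0,0,0],[0,0,0],[0,0,0],[0,0,0],[0,0,0],[0,0,0],[0,0,0],[0,0,0],[0,0,0]]}' 0.2 20
python3 - <<'E'
from h import *
go(sw(.092,0,.063),84.1-90,True)
E
```

```text
clock: 46.95
tool_pos: [0.5755, -0.0357, 0.0636]
tcp_rot: [0.0, 0.743, 0.669, 0.0]
force: [4.0, -0.9, -2.5]
gripper_width: 0.404
t 46.95 pos [ 0.5755 -0.0357  0.0636] yaw -5.99 tilt [ 0.0001 -0.0009] | turn z -0.09 shift mm [-0.3 -0.   0.6] F [ 4.  -0.9 -2.5] w 0.404 q7 0.3
clock: 47.95
tool_pos: [0.5756, -0.0357, 0.0632]
tcp_rot: [0.0, 0.743, 0.669, 0.001]
force: [-2.6, 0.9, 18.8]
gripper_width: 0.411
t 47.95 pos [ 0.5756 -0.0357  0.0632] yaw -6.0 tilt [-0.0012 -0.0014] | turn z -0.1 shift mm [-0.4 -0.1  0.2] F [-2.6  0.9 18.8] w 0.411 q7 0.3
```

Floor contact came at the expected height. Release and go for C.

```bash
python3 -m pendant '{"xyz":[[0,0,0],[0,0,0],[0,0,0],[0,0,0],[0,0,-0.01],[0,0,-0.02],[0,0,-0.03],[0,0,-0.03],[0,0,-0.01],[0,0,0]],"turn":[[0,0,0],[0,0,0],[0,0,0],[0,0,0],[0,0,0],[0,0,0],[0,0,0],[0,0,0],[0,0,0],[0,0,0]]}' 0.64 40
python3 - <<'E'
from h import *
sticks()
go(np.r_[.392,-.1616,.1],None)
E
```

```text
clock: 48.95
tool_pos: [0.576, -0.0357, 0.1632]
tcp_rot: [0.001, 0.743, 0.669, 0.001]
force: [-0.3, -0.3, -0.5]
gripper_width: 0.639
px 327.0 255.5 A 236 xyz [ 0.392  -0.1613  0.034 ] rectctr 392.0 -161.1 size 49 38 long axis 156.1
t 49.0 pos [ 0.5752 -0.0355  0.1617] yaw -5.98 tilt [-0.0005 -0.0009] | turn z 0 shift mm [-144.5 -169.1   61.5] F [-0.   0.1 -0.9] w 0.639 q7 0.21
```

```bash
python3 -m pendant '{"xyz":[[-0.024,-0.028,0],[-0.024,-0.028,0],[-0.024,-0.028,0],[-0.024,-0.028,0],[-0.024,-0.028,0],[-0.024,-0.028,0],[0,0,0],[0,0,0],[0,0,0],[0,0,0]],"turn":[[0,0,0],[0,0,0],[0,0,0],[0,0,0],[0,0,0],[0,0,0],[0,0,-8],[0,0,-8],[0,0,-8],[0,0,-8]]}' 0.66 40; python3 -m pendant '{"xyz":[[0,0,0],[0,0,0.01],[0,0,0.01],[0,0,0.02],[0,0,0.02],[0,0,0],[0,0,0],[0,0,0],[0,0,0],[0,0,0]],"turn":[[0,0,-8],[0,0,-8],[0,0,-8],[0,0,-8],[0,0,-8.5],[0,0,0],[0,0,0],[0,0,0],[0,0,0],[0,0,0]]}' 0.66 40
python3 - <<'E'
from h import *
go(np.r_[.392,-.1613,.0165],66.5,True)
E
```

```text
clock: 50.0
tool_pos: [0.392, -0.161, 0.1603]
tcp_rot: [-0.001, 0.527, 0.85, -0.0]
force: [-0.5, -0.5, 0.1]
gripper_width: 0.661
clock: 51.0
tool_pos: [0.3934, -0.1613, 0.102]
tcp_rot: [0.001, 0.204, 0.979, 0.0]
force: [0.1, -0.6, -0.4]
gripper_width: 0.658
t 51.0 pos [ 0.3934 -0.1613  0.102 ] yaw 66.45 tilt [ 0.0012 -0.0004] | turn z -0.05 shift mm [ 1.4 -0.6 85.5] F [ 0.1 -0.6 -0.4] w 0.658 q7 1.66
```

```bash
python3 -m pendant '{"xyz":[[0.001,-0.001,0.02],[0,0,0.02],[0,0,0.02],[0,0,0.014],[0,0,0.008],[0,0,0.003],[0,0,0],[0,0,0],[0,0,0],[0,0,0]],"turn":[[0,0,0],[0,0,0],[0,0,0],[0,0,0],[0,0,0],[0,0,0],[0,0,0],[0,0,0],[0,0,0],[0,0,0]]}' 0.66 40; python3 -m pendant '{"xyz":[[0,0,0],[0,0,0],[0,0,0],[0,0,0],[0,0,0],[0,0,0],[0,0,0],[0,0,0],[0,0,0],[0,0,0]],"turn":[[0,0,0],[0,0,0],[0,0,0],[0,0,0],[0,0,0],[0,0,0],[0,0,0],[0,0,0],[0,0,0],[0,0,0]]}' 0.2 50;python3 - <<'E'
from h import *
go(np.r_[.392,-.1613,.0165],66.5,True)
E
python3 -m pendant '{"xyz":[[0,0,-0.005],[0,0,-0.01],[0,0,-0.02],[0,0,-0.03],[0,0,-0.03],[0,0,-0.02],[0,0,0],[0,0,0],[0,0,0],[0,0,0]],"turn":[[0,0,0],[0,0,0],[0,0,0],[0,0,0],[0,0,0],[0,0,7],[0,0,8.4],[0,0,8.4],[0,0,8.4],[0,0,8.4]]}' 0.2 60;python3 - <<'E'
from h import *
go(sw(.145,0,.1),84.1-90,True)
g=cv2.cvtColor(optics.get_image('top'),cv2.COLOR_BGR2GRAY); sticks()
for z in(.079,):
    xs=np.arange(-.004,.204,.004); print(z,[(int(round(x*1000)),int(g[tuple(proj('top',sw(x,0,z)).round().astype(int)[::-1])])) for x in xs])
E
```

```text
clock: 52.0
tool_pos: [0.392, -0.1619, 0.0169]
tcp_rot: [0.0, 0.204, 0.979, 0.0]
force: [-0.1, 1.0, -1.3]
gripper_width: 0.662
clock: 53.0
tool_pos: [0.3918, -0.1619, 0.0169]
tcp_rot: [0.0, 0.204, 0.979, 0.0]
force: [-0.9, 0.5, 9.6]
gripper_width: 0.411
t 53.0 pos [ 0.3918 -0.1619  0.0169] yaw 66.51 tilt [ 0.0005 -0.0004] | turn z 0.01 shift mm [0.1 0.6 0.4] F [-0.9  0.5  9.6] w 0.411 q7 1.79
clock: 54.0
tool_pos: [0.3915, -0.1618, 0.1321]
tcp_rot: [0.0, 0.533, 0.846, 0.0]
force: [0.6, -0.0, -0.9]
gripper_width: 0.404
t 54.0 pos [ 0.3915 -0.1618  0.1321] yaw 25.55 tilt [-0.0002 -0.0006] | turn z 31.45 shift mm [197.  170.1  32.3] F [ 0.6 -0.  -0.9] w 0.404 q7 0.99
px 171.6 257.0 A 333 xyz [0.3888 0.2588 0.034 ] rectctr 388.7 258.9 size 55 48 long axis 73.5
px 147.8 251.4 A 309 xyz [0.4038 0.3241 0.034 ] rectctr 404.3 324.4 size 53 46 long axis 78.0
0.079 [(-4, 88), (0, 73), (4, 94), (8, 93), (12, 99), (16, 126), (20, 147), (24, 163), (28, 158), (32, 153), (36, 152), (40, 148), (44, 154), (48, 157), (52, 159), (56, 158), (60, 153), (64, 118), (68, 105), (72, 150), (76, 162), (80, 159), (84, 156), (88, 153), (92, 152), (96, 154), (100, 164), (104, 163), (108, 161), (112, 147), (116, 129), (120, 100), (124, 93), (128, 113), (132, 110), (136, 107), (140, 107), (144, 100), (148, 99), (152, 94), (156, 115), (160, 107), (164, 109), (168, 103), (172, 102), (176, 98), (180, 119), (184, 113), (188, 109), (192, 107), (196, 95), (200, 78)]
```

```bash
python3 -m pendant '{"xyz":[[0,0,0],[0,0,0],[0,0,0],[0,0,0],[0.033,0.028,0],[0.033,0.028,0],[0.033,0.028,0],[0.033,0.028,0],[0.033,0.028,0],[0.033,0.028,0]],"turn":[[0,0,7.9],[0,0,7.9],[0,0,7.9],[0,0,7.7],[0,0,0],[0,0,0],[0,0,0],[0,0,0],[0,0,0],[0,0,0]]}' 0.2 60; python3 -m pendant '{"xyz":[[0.002,0.002,0],[0,0,0],[0,0,0.015],[0,0,0.015],[0,0,0],[0,0,0],[0,0,0],[0,0,0],[0,0,0],[0,0,0]],"turn":[[0,0,0],[0,0,0],[0,0,0],[0,0,0],[0,0,0],[0,0,0],[0,0,0],[0,0,0],[0,0,0],[0,0,0]]}' 0.2 60
python3 - <<'E'
from h import *
go(sw(.148,0,.062),84.1-90,True)
E
```

```text
clock: 55.1
tool_pos: [0.5787, 0.0207, 0.1317]
tcp_rot: [-0.0, 0.738, 0.674, 0.0]
force: [1.0, -0.8, -0.6]
gripper_width: 0.405
clock: 56.1
tool_pos: [0.5802, 0.021, 0.1017]
tcp_rot: [0.0, 0.74, 0.673, 0.0]
force: [0.7, -0.2, -0.2]
gripper_width: 0.405
t 56.1 pos [0.5802 0.021  0.1017] yaw -5.48 tilt [-0.0002 -0.0005] | turn z 0.42 shift mm [-1.3  1.2 39.7] F [ 0.7 -0.2 -0.2] w 0.405 q7 0.22
```

```bash
python3 -m pendant '{"xyz":[[0,0.001,0.01],[0,0,0.01],[0,0,0.007],[0,0,0.004],[0,0,0.003],[0,0,0.002],[0,0,0.002],[0,0,0.001],[0,0,0],[0,0,0]],"turn":[[0,0,0.4],[0,0,0],[0,0,0],[0,0,0],[0,0,0],[0,0,0],[0,0,0],[0,0,0],[0,0,0],[0,0,0]]}' 0.2 40; python3 -m pendant '{"xyz":[[0,0,0.001],[0,0,0.001],[0,0,0],[0,0,0],[0,0,0],[0,0,0],[0,0,0],[0,0,0],[0,0,0],[0,0,0]],"turn":[[0,0,0],[0,0,0],[0,0,0],[0,0,0],[0,0,0],[0,0,0],[0,0,0],[0,0,0],[0,0,0],[0,0,0]]}' 0.2 20
python3 - <<'E'
from h import *
go(sw(.148,0,.062),84.1-90,True)
E
```

```text
clock: 57.1
tool_pos: [0.5812, 0.0209, 0.0626]
tcp_rot: [0.0, 0.743, 0.67, 0.0]
force: [1.1, -1.4, -0.4]
gripper_width: 0.404
clock: 58.1
tool_pos: [0.5812, 0.0209, 0.062]
tcp_rot: [-0.0, 0.743, 0.67, 0.001]
force: [-4.1, 0.1, 18.3]
gripper_width: 0.406
t 58.1 pos [0.5812 0.0209 0.062 ] yaw -5.9 tilt [-0.0013 -0.0007] | turn z 0.0 shift mm [-1.3  0.1 -0. ] F [-4.1  0.1 18.3] w 0.406 q7 0.26
```

Seated. Release, lift, then turn to the handle orientation.

```bash
python3 -m pendant '{"xyz":[[0,0,0],[0,0,0],[0,0,0],[0,0,0],[0,0,-0.01],[0,0,-0.02],[0,0,-0.03],[0,0,-0.03],[0,0,-0.02],[0,0,0]],"turn":[[0,0,0],[0,0,0],[0,0,0],[0,0,0],[0,0,0],[0,0,0],[0,0,0],[0,0,0],[0,0,0],[0,0,0]]}' 0.64 40; python3 -m pendant '{"xyz":[[0.025,0,0],[0.045,0,0],[0.045,0,0],[0.045,0,0],[0.045,0,0],[0.045,0,0],[0,0,0],[0,0,0],[0,0,0],[0,0,0]],"turn":[[0,0,0],[0,0,0],[0,0,0],[0,0,0],[0,0,0],[0,0,0],[0,0,-8.5],[0,0,-8.5],[0,0,-8.5],[0,0,-8.5]]}' 0.5 40; python3 -m pendant '{"xyz":[[0,0,0],[0,0,0],[0,0,0],[0,0,0],[0,0,0],[0,0,0],[0,0,0],[0,0,0],[0,0,0],[0,0,0]],"turn":[[0,0,-8],[0,0,-8],[0,0,-8],[0,0,-8],[0,0,-8],[0,0,-8],[0,0,-8],[0,0,0],[0,0,0],[0,0,0]]}' 0.5 60
python3 - <<'E'
from h import *
go(sw(.3985,0,.098),84.1,True)
g=cv2.cvtColor(optics.get_image('top'),cv2.COLOR_BGR2GRAY); sticks()
for z in(.079,):
    xs=np.arange(.0,.204,.004); print(z,[(int(round(x*1000)),int(g[tuple(proj('top',sw(x,0,z)).round().astype(int)[::-1])])) for x in xs])
E
```

```text
clock: 59.1
tool_pos: [0.5828, 0.0205, 0.1738]
tcp_rot: [0.001, 0.743, 0.67, 0.002]
force: [0.3, -0.6, 0.3]
gripper_width: 0.638
clock: 60.1
tool_pos: [0.6062, 0.2694, 0.1698]
tcp_rot: [-0.0, 0.512, 0.859, -0.001]
force: [0.4, 0.0, -0.2]
gripper_width: 0.497
clock: 61.1
tool_pos: [0.6065, 0.2694, 0.1702]
tcp_rot: [-0.0, 0.053, 0.999, -0.0]
force: [0.0, 0.7, 0.2]
gripper_width: 0.499
t 61.1 pos [0.6065 0.2694 0.1702] yaw 83.92 tilt [-0.0004  0.0003] | turn z -0.18 shift mm [-0.5 -0.6 72.2] F [0.  0.7 0.2] w 0.499 q7 1.12
px 171.5 257.0 A 348 xyz [0.3887 0.259  0.034 ] rectctr 388.8 259.1 size 55 49 long axis 72.2
px 148.2 251.3 A 311 xyz [0.4039 0.3229 0.034 ] rectctr 404.2 323.7 size 53 47 long axis 76.9
0.079 [(0, 82), (4, 94), (8, 99), (12, 97), (16, 136), (20, 151), (24, 165), (28, 170), (32, 164), (36, 159), (40, 155), (44, 155), (48, 166), (52, 170), (56, 168), (60, 162), (64, 126), (68, 102), (72, 157), (76, 170), (80, 167), (84, 163), (88, 161), (92, 158), (96, 160), (100, 168), (104, 168), (108, 169), (112, 154), (116, 137), (120, 87), (124, 110), (128, 159), (132, 169), (136, 173), (140, 170), (144, 169), (148, 163), (152, 160), (156, 167), (160, 174), (164, 171), (168, 151), (172, 126), (176, 102), (180, 126), (184, 120), (188, 114), (192, 111), (196, 105), (200, 84)]
```

All three sticks are in line. Grip the handle and push the rail home.

```bash
python3 -m pendant '{"xyz":[[0,0,0.02],[0,0,0.02],[0,0,0.015],[0,0,0.012],[0,0,0.005],[0,0,0],[0,0,0],[0,0,0],[0,0,0],[0,0,0]],"turn":[[0,0,0],[0,0,0],[0,0,0],[0,0,0],[0,0,0],[0,0,0],[0,0,0],[0,0,0],[0,0,0],[0,0,0]]}' 0.5 60; python3 -m pendant '{"xyz":[[0,0,0],[0,0,0],[0,0,0],[0,0,0],[0,0,0],[0,0,0],[0,0,0],[0,0,0],[0,0,0],[0,0,0]],"turn":[[0,0,0],[0,0,0],[0,0,0],[0,0,0],[0,0,0],[0,0,0],[0,0,0],[0,0,0],[0,0,0],[0,0,0]]}' 0 60;python3 -m pendant '{"xyz":[[0,-0.005,0],[0,-0.01,0],[0,-0.012,0],[0,-0.012,0],[0,-0.012,0],[0,-0.012,0],[0,-0.012,0],[0,-0.012,0],[0,-0.012,0],[0,-0.01,0]],"turn":[[0,0,0],[0,0,0],[0,0,0],[0,0,0],[0,0,0],[0,0,0],[0,0,0],[0,0,0],[0,0,0],[0,0,0]]}' 0 60
python3 - <<'E'
from h import *
go(sw(.198,0,.098),84.1,True)
E
```

```text
clock: 62.2
tool_pos: [0.6069, 0.2696, 0.0989]
tcp_rot: [0.0, 0.051, 0.999, 0.0]
force: [-0.2, 0.6, 0.9]
gripper_width: 0.5
clock: 63.2
tool_pos: [0.6066, 0.2688, 0.0987]
tcp_rot: [-0.0, 0.052, 0.999, -0.0]
force: [-2.4, -3.9, 5.9]
gripper_width: 0.148
clock: 64.2
tool_pos: [0.5958, 0.1644, 0.0988]
tcp_rot: [0.001, 0.05, 0.999, 0.002]
force: [-0.1, 8.9, -0.0]
gripper_width: 0.151
t 64.2 pos [0.5958 0.1644 0.0988] yaw 84.25 tilt [ 0.0011 -0.0045] | turn z 0.15 shift mm [ -0.4 -95.5   0.4] F [-0.1  8.9 -0. ] w 0.151 q7 1.3
```

```bash
python3 -m pendant '{"xyz":[[0,-0.012,0],[0,-0.012,0],[0,-0.012,0],[0,-0.012,0],[0,-0.012,0],[0,-0.01,0],[0,-0.01,0],[0,-0.008,0],[0,-0.006,0],[0,-0.002,0]],"turn":[[0,0,0],[0,0,0],[0,0,0],[0,0,0],[0,0,0],[0,0,0],[0,0,0],[0,0,0],[0,0,0],[0,0,0]]}' 0 60
python3 - <<'E'
from h import *
go(sw(.198,0,.098),84.1,True)
E
python3 -m pendant '{"xyz":[[0,-0.002,0],[0,-0.002,0],[0,-0.002,0],[0,-0.001,0],[0,0,0],[0,0,0],[0,0,0],[0,0,0],[0,0,0],[0,0,0]],"turn":[[0,0,0],[0,0,0],[0,0,0],[0,0,0],[0,0,0],[0,0,0],[0,0,0],[0,0,0],[0,0,0],[0,0,0]]}' 0 60
python3 - <<'E'
from h import *
go(sw(.198,0,.098),84.1,True)
E
```

```text
clock: 65.2
tool_pos: [0.5859, 0.0696, 0.0988]
tcp_rot: [0.0, 0.05, 0.999, 0.003]
force: [0.5, 15.3, 2.3]
gripper_width: 0.15
t 65.2 pos [0.5859 0.0696 0.0988] yaw 84.25 tilt [ 0.0006 -0.0051] | turn z 0.15 shift mm [-0.5 -0.2  0.8] F [ 0.5 15.3  2.3] w 0.15 q7 1.44
clock: 66.2
tool_pos: [0.5859, 0.0696, 0.0989]
tcp_rot: [0.001, 0.047, 0.999, 0.006]
force: [1.7, 28.3, -0.7]
gripper_width: 0.152
t 66.2 pos [0.5859 0.0696 0.0989] yaw 84.57 tilt [ 0.0015 -0.0112] | turn z 0.47 shift mm [-0.5 -0.2  0.9] F [ 1.7 28.3 -0.7] w 0.152 q7 1.46
```

Hard stop at the original home position. Back off the load, release, and go to the knob.

```bash
python3 -m pendant '{"xyz":[[0,0.004,0],[0,0.003,0],[0,0,0],[0,0,0],[0,0,0],[0,0,0],[0,0,-0.02],[0,0,-0.02],[0,0,-0.01],[0,0,0]],"turn":[[0,0,0],[0,0,0],[0,0,0],[0,0,0],[0,0,0],[0,0,0],[0,0,0],[0,0,0],[0,0,0],[0,0,0]]}' 0 60
python3 - <<'E'
from h import *
go(sw(.198,0,.098),84.1,True)
E
```

```text
clock: 67.2
tool_pos: [0.5872, 0.0654, 0.1502]
tcp_rot: [0.002, 0.052, 0.999, 0.0]
force: [0.5, 0.2, 0.5]
gripper_width: 0.0
t 67.2 pos [0.5872 0.0654 0.1502] yaw 84.09 tilt [ 0.0039 -0.0009] | turn z -0.01 shift mm [ 1.5  3.8 52.2] F [0.5 0.2 0.5] w 0.0 q7 1.42
```

I left the fingers shut on that lift, so they slid up off the handle. I'll verify the rail through the bolt. Now to the knob.

```bash
python3 -m pendant '{"xyz":[[-0.02,0,-0.01],[-0.03,-0.001,0],[-0.03,0,0],[-0.01,0,0],[0,0,0],[0,0,0],[0,0,0],[0,0,0],[0,0,0],[0,0,0]],"turn":[[0,0,0],[0,0,0],[0,0,0],[0,0,0],[0,0,0],[0,0,0],[0,0,0],[0,0,0],[0,0,0],[0,0,0]]}' 0.5 30
python3 - <<'E'
from h import *
go([.6755,.0605,.082],84.1,True)
im=optics.get_image('top'); cv2.imwrite('pics/raw_t14.png',im)
E
```

```text
clock: 68.2
tool_pos: [0.6748, 0.0556, 0.1586]
tcp_rot: [0.0, 0.051, 0.999, 0.0]
force: [0.6, -0.1, 0.3]
gripper_width: 0.498
t 68.2 pos [0.6748 0.0556 0.1586] yaw 84.13 tilt [ 0.0002 -0.0002] | turn z 0.03 shift mm [-0.1  4.9 76.7] F [ 0.6 -0.1  0.3] w 0.498 q7 1.47
```

```bash
python3 -m pendant '{"xyz":[[0,0.005,0.015],[0,0,0.02],[0,0,0.02],[0,0,0.013],[0,0,0.007],[0,0,0],[0,0,0],[0,0,0],[0,0,0],[0,0,0]],"turn":[[0,0,0],[0,0,0],[0,0,0],[0,0,0],[0,0,0],[0,0,0],[0,0,0],[0,0,0],[0,0,0],[0,0,0]]}' 0.5 30; python3 -m pendant '{"xyz":[[0,0,0],[0,0,0],[0,0,0],[0,0,0],[0,0,0],[0,0,0],[0,0,0],[0,0,0],[0,0,0],[0,0,0]],"turn":[[0,0,0],[0,0,0],[0,0,0],[0,0,0],[0,0,0],[0,0,0],[0,0,0],[0,0,0],[0,0,0],[0,0,0]]}' 0 30;python3 - <<'E'
from h import *
go(sw(.198,-.065,.082),84.1,True)
E
```

```text
clock: 69.25
tool_pos: [0.6759, 0.0604, 0.0841]
tcp_rot: [0.0, 0.051, 0.999, 0.0]
force: [0.5, -0.1, -0.2]
gripper_width: 0.499
clock: 70.25
tool_pos: [0.6756, 0.0605, 0.0836]
tcp_rot: [0.0, 0.051, 0.999, 0.0]
force: [-0.9, 1.8, 4.7]
gripper_width: 0.149
t 70.25 pos [0.6756 0.0605 0.0836] yaw 84.12 tilt [ 0.0002 -0.0002] | turn z 0.02 shift mm [24.7 -0.3  1.6] F [-0.9  1.8  4.7] w 0.149 q7 1.48
```

```bash
python3 -m pendant '{"xyz":[[0.003,0,0],[0.004,0,0],[0.004,0,0],[0.004,0,0],[0.004,0,0],[0.004,0,0],[0.003,0,0],[0.002,0,0],[0.002,0,0],[0,0,0]],"turn":[[0,0,0],[0,0,0],[0,0,0],[0,0,0],[0,0,0],[0,0,0],[0,0,0],[0,0,0],[0,0,0],[0,0,0]]}' 0 30
python3 - <<'E'
from h import *
go(sw(.198,-.065,.082),84.1,True)
E
```

```text
clock: 71.25
tool_pos: [0.6493, 0.0632, 0.0839]
tcp_rot: [0.004, 0.051, 0.999, -0.0]
force: [16.3, 0.5, -7.0]
gripper_width: 0.143
t 71.25 pos [0.6493 0.0632 0.0839] yaw 84.1 tilt [ 0.0076 -0.0003] | turn z -0.0 shift mm [-1.7 -0.3  1.9] F [16.3  0.5 -7. ] w 0.143 q7 1.47
```

The bolt moved 26.4 mm to a hard stop. Release, lift and retreat.

```bash
python3 -m pendant '{"xyz":[[-0.003,0,0],[0,0,0],[0,0,0],[0,0,0],[0,0,-0.02],[0,0,-0.03],[0,0,-0.04],[0,0,-0.04],[0,0,0],[0,0,0]],"turn":[[0,0,0],[0,0,0],[0,0,0],[0,0,0],[0,0,0],[0,0,0],[0,0,0],[0,0,0],[0,0,0],[0,0,0]]}' 0.5 30; python3 -m pendant '{"xyz":[[0.02,0.02,0],[0.03,0.03,0],[0.03,0.03,0],[0.03,0.03,0],[0.03,0.03,0],[0.03,0.03,0],[0.02,0.03,0],[0.02,0.03,0],[0.02,0.03,0],[0,0,0]],"turn":[[0,0,0],[0,0,0],[0,0,0],[0,0,0],[0,0,0],[0,0,0],[0,0,0],[0,0,0],[0,0,0],[0,0,0]]}' 0.5 30
python3 - <<'E'
from h import *
t=optics.get_image('top'); s=optics.get_image('side'); cv2.imwrite('pics/raw_tf.png',t); cv2.imwrite('pics/raw_sf.png',s)
a=cv2.resize(t[110:290,125:365],(533,400),interpolation=cv2.INTER_CUBIC); b=cv2.resize(s[130:340,180:380],(267,280),interpolation=cv2.INTER_CUBIC)
b=cv2.copyMakeBorder(b,0,120,0,0,0); cv2.imwrite('pics/final.png',np.hstack([a,b])); sticks(); st()
for n in('top','side'):
    x=cv2.imread(f'pics/raw_{n}0.png').astype(int); y=(t if n=='top' else s).astype(int)
    u,v=proj(n,sw(.198,-.065,.1)).astype(int); w,z=proj(n,sw(.198,0,.115)).astype(int)
    print(n,'diff knob',abs(x-y)[v-5:v+6,u-5:u+6].mean().round(1),'handle',abs(x-y)[z-6:z+7,w-6:w+7].mean().round(1),'noise',abs(x-y)[60:80,300:330].mean().round(1))
E
```

```text
clock: 72.25
tool_pos: [0.6489, 0.0632, 0.2144]
tcp_rot: [0.001, 0.051, 0.999, 0.0]
force: [-0.1, -0.2, -0.2]
gripper_width: 0.498
clock: 73.25
tool_pos: [0.442, 0.3504, 0.2116]
tcp_rot: [-0.002, 0.047, 0.999, 0.0]
force: [0.5, 0.1, -0.8]
gripper_width: 0.498
px 369.0 274.4 A 185 xyz [ 0.3423 -0.2713  0.034 ] rectctr 343.1 -268.6 size 72 68 long axis 13.9
{'clock': 73.4, 'tool_pos': [0.4461, 0.3444, 0.2123], 'tcp_rot': [-0.0007, 0.0513, 0.9987, -0.001], 'force': [0.997, 0.2662, -0.908], 'gripper_width': 0.4982}
top diff knob 4.2 handle 3.6 noise 3.5
side diff knob 7.8 handle 37.7 noise 5.9
```

View pics/final.png

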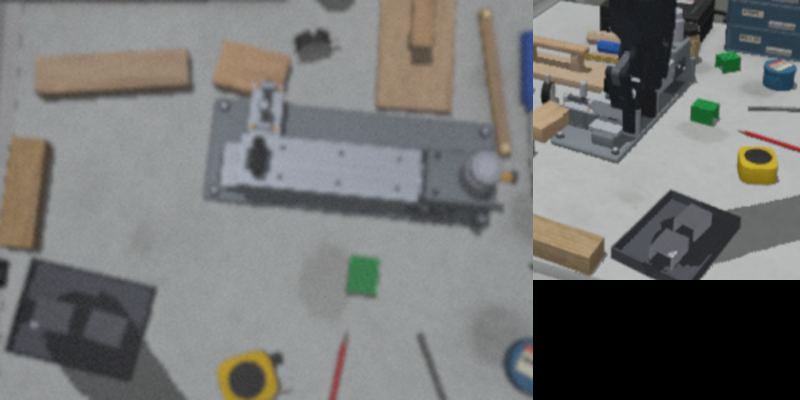

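The final view shows the rail home, with knob and handle matching the starting top picture at noise level. Both short sticks stand in the tray, the gauge is upright, and no white sticks are left on the bench. Handing in.

```bash
python3 -c "
from station import job; print(job.close_job())"
```

```text
the job is handed in; nothing more can be done
None
```

The stapler is changed over to long-leg staples and I handed the job in at about 73 s. The short stick stands in the tray's +y half, all three long sticks are in the channel, the rail is home and the bolt is shot.

**Last checks**
- **Rail:** it stopped hard at 28 N with the handle within 0.2 mm of its starting place.
- **Bolt:** it travelled 26.4 mm into the keeper and hit a hard stop.
- **Final pictures:** the knob and handle match the first top view at noise level. The side view of the handle could not be compared because the arm hid it. Both short sticks are in the tray, the gauge is upright, and no long sticks remain on the bench. The green look-alikes still in view were not touched.

**What went wrong or disagreed**
- **Units:** my first move was typed in millimetres instead of metres. The row limit capped it, with no harm.
- **First long stick:** it caught on the drive head and slipped about 15 mm in the grip, so I set it down 16 mm from the nose. I left gaps between the sticks for the rail and follower to close.
- **Knocked stick:** one long stick was pushed about 27 mm aside during the run; I found it again and loaded it.
- **Handle release:** once the fingers slid up off the handle while still shut, because I did not open them first. The bolt entering afterwards showed the rail had stayed home.
- **Not seen:** the sticks cannot be seen under the closed rail. That the follower presses them together at the nose is inferred from the rail reaching home over three seated sticks.

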